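Lock a regulator's setting with its knurled ring

TASK

The pressure regulator on its blue base is set; now lock it. Lower the red flat key over the two flats on top of the barrel, with its handle between the two stop posts, fully down, and let go, so that the barrel cannot turn; then turn the knurled lock ring clockwise (seen from above) until it and the washer under it are hard home on the housing and nip it up to about 0.7 newton metre, clearly tight but not forced. The barrel must keep its setting throughout; leave the key seated on it and the other things on the counter alone.

Things in the scene. Friction and masses are not known exactly. Their poses are not given: they have to be found in the camera images.
- regulator: Fixed regulator on a blue base plate 200 x 80 x 14 mm. Origin: on the vertical barrel axis, at the counter top. Its +x runs along the plate (x = -55 to +145 mm) to the two stop posts. Brass boss of radius 26 mm up to z = 34.5 mm; a brass stub 17 mm thick at z = 24.5 mm reaches to x = -52 mm.
- stop_posts: Two fixed steel pins, 12 mm diameter, tapered tops ending 90 mm over the counter; centres at regulator x = 108, y = +-15 mm: 18 mm free between them. The key's handle leans on one when the ring is turned: 0.7 N m on the ring gives about 6 N there (at most 11 N is harmless). Origin between their feet, 14 mm over the counter.
- gate (a point): Point midway between the two stop posts, 72 mm over the counter (underside of the seated key), on the top of a fixed aluminium rest 10 mm wide and 26 mm long (regulator x = 97 to 123 mm) that carries the handle.
- barrel (a joint): Turn of the steel barrel, rad, positive anticlockwise from above; starts at 0 = its setting, its two flats parallel to the regulator's x axis. It turns easily (0.05 N m) and the lock ring drags it along unless it is held. The seated key's play lets it turn some 0.1 rad before it holds, which is harmless; it must stay within 0.2 rad of 0.
- barrel_seat (a point): On the barrel's axis at its shoulder (radius 16.5 mm), 72 mm over the counter, where the key's underside rests. Above the shoulder stands a tang 20 mm across its flats (y) and 28 mm long (x), with a stepped lead-in, top at z = 89 mm.
- lock_ring (a joint): Turn of the knurled ring relative to the copper washer under it, rad; grows clockwise from above. Starts at 0.6 to 1.5, friction 0.1 N m. At 2.2 it meets the washer; ring and washer then bed in together by an unknown 0.02 to 0.35 rad at 0.2 N m, which this value does not show; then they are hard home and the torque rises steeply (some 15 N m per rad). Stays where it is left.
- ring_center (a point): Centre of the knurled aluminium lock ring: diameter 56 mm, 20 mm high (35.5 to 55.5 mm over the counter), on the barrel's axis. It can be gripped across its diameter from above, fingers on the two sides of the key, square to the handle give or take 0.7 rad.
- flat_key: Red flat key, 10 mm thick, 0.12 kg. Origin: centre of the open jaw, underside; +x along the handle. Jaw 22 mm wide (y), from x = -16 to its bottom at +17.5 mm; two prongs 6 mm wide. Handle 14 mm wide to x = 127 mm; on it a black grip block 34 x 16 mm, 28 mm high from the underside, centred at x = 72 mm. Seated: origin at barrel_seat, +x along the regulator's +x.
- key_tail (a point): Point on the key's handle at x = 108 mm, underside; lies at gate when the key is seated.
- tee_bronze: Bystander: bronze pipe tee, 62 x 84 x 39 mm, origin at its underside.
- elbow_bronze: Bystander: bronze pipe elbow, 34 x 59 x 59 mm, origin at its underside.
- nipple_2: Bystander: bronze threaded nipple, 42 x 47 x 65 mm, origin at its underside.
- small_carton_0: Bystander: small brown carton, 81 x 63 x 51 mm, origin at its underside.
- calculator: Bystander: dark calculator with white keys, 138 x 78 x 20 mm, origin at its underside.
- tape_roll: Bystander: roll of blue tape, 98 x 98 x 36 mm, origin at its underside.

How it is judged:
By the outcome, as a careful person would: the job done as asked, in the order asked, and still so for the second after the job is handed in, with the robot touching nothing.
It also fails if it takes over 72 s, if anything falls off the work surface, if the arm or the gripper's body presses on something with over 40 N, if the wrist force passes 120 N, or if a joint passes its speed limit or range.

ROBOT

A 6-joint arm with a two-finger parallel gripper is mounted at the origin on a cart in front of the work surface, level with it; the furniture and walls round the work are solid. World frame = base frame: x ahead of the robot, y to its left, z up, the work surface at z = 0. Lengths are in m, angles in rad, forces in N, time in s.
With the tool pointing down it reaches from about 0.35 to 0.975 m from the base axis. Payload 4.9 kg.
Tool frame: the origin (TCP) lies at the very end of the fingers, on their centre line; the grasp point (between the pads) lies 19 mm behind it; z points along the fingers, y is the line along which they close (so a half turn about z gives the same grasp; the last joint's range is limited). The gripper opens to 85 mm and grips with 20 to 120 N. Pads are 22 mm wide; open, the fingers measure 114 mm over their backs; the gripper's body (76 mm by 85 mm) begins 54 mm behind the grasp point. The pads swing forward as they close: fully open they stand 13 mm farther back than shut.
Start: joints at [1.157, 0.053, 1.613, -0, 1.476, -0.119], TCP at [0.182, 0.598, 0.231] pointing down, gripper open.
Joint ranges: [-3.01, 3.01], [-1.01, 2.22], [0.06, 2.58], [-1.02, 4.17], [0.09, 2.62], [-3.14, 3.14]. Speed limits (rad/s): [2.57, 2.57, 3.14, 3.14, 3.14, 3.14].

INTERFACE

Orientations are given as a unit quaternion [w, x, y, z].
In Python, from cell import robot gives the robot as it stands. The module is installed in compiled form; this text tells all that it offers.
- The arm moves only by the tool send_rows, never from a script. Its argument "deltas" is a list of rows, each an object with "slide": the shift along the tool's x, y, z in m, a list of three; "rot": the turn, a rotation vector about the tool's x, y, z in degrees, a list of three; "grip": the closure, from -1 (fully open) to 1 (shut). In form: [{"slide": [x, y, z], "rot": [rx, ry, rz], "grip": grip}, ...]. A call has 1 to 20 rows; each row shifts and turns the commanded pose from where the row before left it, along the tool's axes as they then stand; what a row does not reach is not made up. A row lasts 1/12 s, in which the tool goes at most 41.7 mm and 7.16 degrees, less where a joint would pass 70% of its speed; a pose out of reach is approached as far as the arm can. A call is refused whole if a number of a shift passes 0.0417 or a number of a turn 7.16, either way. A call with a gripper value outside its range is refused whole. The fingers move at their own pace and stop on an object; "squeeze" is the grip in N (left out, the last holds). Time passes only in rows, so rows that do not move let the fingers close. It gives the time, the measured TCP pose, the force, the opening and the grip force at its end, in the units of the state.
- robot.observe(): the state, without advancing time (a new reading comes with each control period).
- robot.read_camera(name): name is "scene" or "side" or "wrist"; returns a dict with "image" (420x560x3 uint8, blue, green, red), "depth" (420x560 float32, m along the optical axis (not along the pixel's ray), 0 where there is no reading), "fx", "fy", "cx", "cy" (pixels), "k1" (the pictures are not rectified: a ray, as slopes to the right and down, at radius r is drawn at 1 + k1 r^2 times it, then the intrinsics apply), "world_from_camera" (4x4, takes a point from camera to world coordinates). Camera axes: x right, y up, looking along -z (the intrinsics and any distortion apply to the point x, -y, -z); pixel columns grow to the right and rows downward; lengths in m; the calibration is good to about 2 mm. A picture is of the moment at which its call begins.
- robot.finish_job(): hands the job in; it is judged then, once.
The state is a dict: "time_s": time; "q": joint angles; "qd": joint speeds; "effort": joint torques, N m; "position": TCP position; "ee_rot": TCP orientation; "wrist_force": force on the tool from outside, world axes, zero at the start; "torque": the same for the moment, N m; "width": finger opening in m; "grip_force": force on a finger pad.
Only numpy, scipy, OpenCV 4.12 (cv2) and the standard library are available. Lean on these libraries where they do the work, as an engineer would, in place of code of your own. Each camera call takes 0.05 s, during which the arm holds its last target. There are 200 camera calls.

## Working session

There is one attempt and no reset: what is moved stays moved. The work goes in short steps, Python scripts to look and compute and a tool call to move; the robot and the scene stay as the last step left them, time stands still between calls to the robot, and variables do not carry over. Pictures are saved under pics/ and viewed, at most 10 in all, crops included, and the job is handed in when it is done.

Besides the shell and the picture viewer there is one more tool, called after ">>>" by a JSON object that holds its "name" and its "arguments", one argument or row to a line. send_rows: Moves the arm, as the interface text tells. Its arguments: {"type":"object","properties":{"deltas":{"type":"array"},"squeeze":{"type":"number"}},"required":["deltas"]}

```bash
mkdir -p pics; cat > h.py <<'E'
import numpy as np, cv2
from cell import robot
def cam(n):
    c=robot.read_camera(n); return c
def pts(c):
    h,w=c["depth"].shape
    u,v=np.meshgrid(np.arange(w),np.arange(h))
    x,y=ray(c,u,v); d=c["depth"]
    P=np.stack([x*d,-y*d,-d,np.ones_like(d)],-1)
    W=P@c["world_from_camera"].T
    return W[...,:3]
def ray(c,u,v):
    x=(np.asarray(u,float)-c["cx"])/c["fx"]; y=(np.asarray(v,float)-c["cy"])/c["fy"]
    a,b=x,y
    for _ in range(8):
        s=1+c["k1"]*(a*a+b*b); a,b=x/s,y/s
    return a,b
def onplane(c,u,v,z):
    a,b=ray(c,u,v); M=c["world_from_camera"]
    d=np.stack([a,-b,-np.ones_like(a)],-1)@M[:3,:3].T; o=M[:3,3]
    t=(z-o[2])/d[...,2]; return o+t[...,None]*d
E
python3 - <<'E'
from h import *
ims=[]
for n in("scene","side","wrist"):
    c=cam(n); np.save(n+".npy",c,allow_pickle=True); ims.append(c["image"]); print(n,c["world_from_camera"].round(3).tolist(),c["fx"],c["k1"])
cv2.imwrite("pics/a.png",ims[0]);cv2.imwrite("pics/b.png",ims[1]);cv2.imwrite("pics/w.png",ims[2])
o=robot.observe();print({k:np.round(v,3) for k,v in o.items()})
E
```

```text
scene [[0.758, 0.375, -0.534, -0.178], [-0.652, 0.456, -0.606, -0.793], [0.016, 0.807, 0.59, 0.919], [0.0, 0.0, 0.0, 1.0]] 488.32888830095055 0.01458969543755971
side [[0.999, 0.018, -0.041, 0.513], [-0.045, 0.474, -0.88, -1.119], [0.003, 0.881, 0.474, 0.711], [0.0, 0.0, 0.0, 1.0]] 386.3702803060211 -0.11100408890424919
wrist [[0.291, -0.924, -0.25, 0.119], [0.957, 0.28, 0.078, 0.617], [-0.002, -0.261, 0.965, 0.373], [0.0, 0.0, 0.0, 1.0]] 302.04964031775677 -0.04984123691776873
{'time_s': np.float64(0.15), 'q': array([ 1.157,  0.053,  1.614,  0.   ,  1.476, -0.119]), 'qd': array([ 0.   , -0.004, -0.002,  0.001,  0.003, -0.001]), 'effort': array([ 1.0000e-03, -3.9424e+01, -3.7072e+01, -0.0000e+00,  5.0000e-03,
       -0.0000e+00]), 'position': array([0.181, 0.598, 0.23 ]), 'ee_rot': array([-0.   ,  0.147,  0.989, -0.001]), 'wrist_force': array([-0.067, -0.224, -0.029]), 'torque': array([ 0.002, -0.006, -0.002]), 'grip_force': np.float64(0.0), 'width': np.float64(0.085)}
```

View pics/a.png

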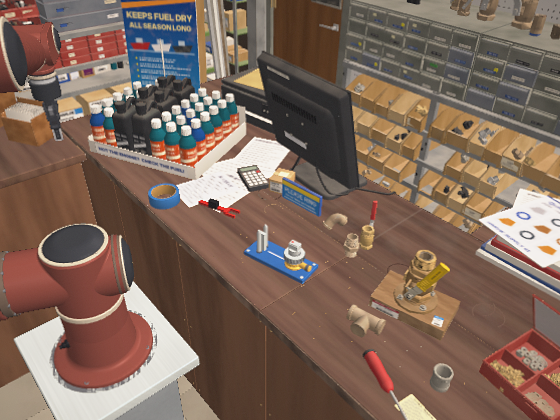

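View pics/b.png

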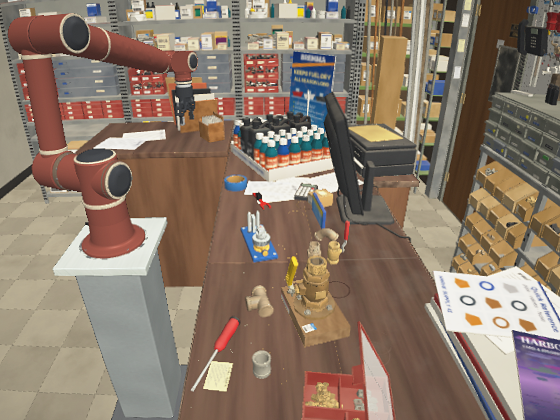

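The scene view shows the red key with its black block near (218,206), between tape and calculator. The regulator on its blue plate is at about (283,260), with posts near (263,238) and barrel near (294,255).

```bash
python3 - <<'E'
from h import *
for n,roiR,roiK in(("scene",(220,290,235,330),(190,222,190,250)),("side",(220,270,235,285),(188,215,245,280))):
    c=np.load(n+".npy",allow_pickle=True).item(); im=c["image"].astype(int); W=pts(c)
    b,g,r=im[...,0],im[...,1],im[...,2]
    def sel(m,roi):
        z=np.zeros(m.shape,bool); z[roi[0]:roi[1],roi[2]:roi[3]]=m[roi[0]:roi[1],roi[2]:roi[3]]; return z
    blue=sel((b>r+60)&(b>110),roiR); v,u=np.nonzero(blue)
    p=onplane(c,u,v,.014)[:,:2]; print(n,"blue n",len(p), "depth z",np.median(W[blue][:,2]))
    rc=cv2.minAreaRect((p*1000).astype(np.float32)); print(rc, cv2.boxPoints(rc).round(0).tolist())
    red=sel((r>g+80)&(r>b+80),roiK); v,u=np.nonzero(red); print("red z",np.percentile(W[red][:,2],[5,50,95]))
    p=onplane(c,u,v,.01)[:,:2]
    rc=cv2.minAreaRect((p*1000).astype(np.float32)); print(len(p),rc, cv2.boxPoints(rc).round(0).tolist(), (p.mean(0)*1000).round())
    blk=sel((r<60)&(g<60)&(b<60),roiK);v,u=np.nonzero(blk); p=W[blk]; p=p[p[:,2]<.05]; print("blk",len(p),p.mean(0).round(4),p.max(0).round(3),p.min(0).round(3))
    y0,y1,x0,x1=roiR; k=roiK
    A=cv2.resize(c["image"][y0-10:y1+10,x0-10:x1+10],(400,300) ,interpolation=2);B=cv2.resize(c["image"][k[0]-10:k[1]+10,k[2]-10:k[3]+10],(400,300),interpolation=2)
    cv2.imwrite("pics/c_%s.png"%n,np.hstack([A,B]))
cv2.imwrite("pics/crops.png",np.vstack([cv2.imread("pics/c_scene.png"),cv2.imread("pics/c_side.png")]))
E
```

```text
scene blue n 855 depth z 0.014297414189759716
((494.7518005371094, -39.896766662597656), (85.1378402709961, 203.15850830078125), 12.72376537322998) [[431.0, 50.0], [476.0, -148.0], [559.0, -130.0], [514.0, 69.0]]
red z [0.00125979 0.00905536 0.01288617]
162 ((504.9950256347656, 271.0323486328125), (43.78376770019531, 147.58677673339844), 19.455026626586914) [[460.0, 333.0], [509.0, 194.0], [550.0, 209.0], [501.0, 348.0]] [509. 256.]
blk 80 [0.497  0.2854 0.0211] [0.643 0.302 0.034] [0.486 0.27  0.003]
side blue n 379 depth z 0.012382238954380509
((498.7860412597656, -49.09040069580078), (79.18405151367188, 208.207763671875), 13.106180191040039) [[437.0, 43.0], [484.0, -159.0], [561.0, -142.0], [514.0, 61.0]]
red z [-0.00211602  0.00596443  0.0108465 ]
62 ((511.12152099609375, 260.65020751953125), (36.485538482666016, 147.7338409423828), 18.738609313964844) [[470.0, 325.0], [518.0, 185.0], [552.0, 197.0], [505.0, 336.0]] [515. 242.]
blk 32 [0.4997 0.2809 0.0193] [0.511 0.306 0.027] [0.49  0.269 0.002]
```

View pics/crops.png

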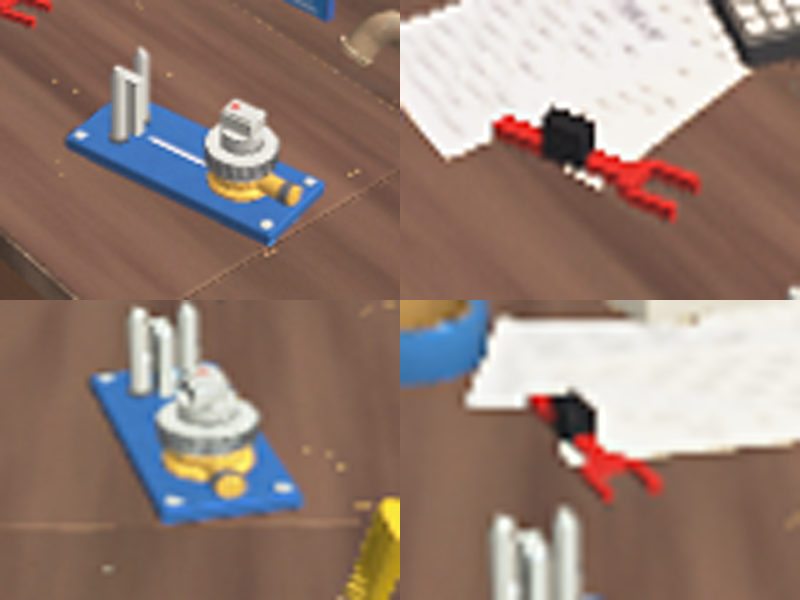

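The crops show the key's handle pointing the same way as the posts, jaw towards the barrel. The plate agrees with its given size (203x85 and 208x79 mm measured). I'll check clearance along the path before the first move.

```bash
python3 - <<'E'
from h import *
H=np.zeros((12,16))
for n in("scene","side"):
    W=pts(np.load(n+".npy",allow_pickle=True).item()).reshape(-1,3)
    W=W[(W[:,2]<.8)&(W[:,2]>-.1)]
    i=((W[:,0]-0)/.08).astype(int); j=((W[:,1]+.3)/.08).astype(int)
    k=(W[:,0]>0)&(W[:,1]>-.3)&(i<12)&(j<16)
    np.maximum.at(H,(i[k],j[k]),W[k,2])
print("rows x 0..; cols y -.3..");print((H*100).round(0).astype(int))
E
```

```text
rows x 0..; cols y -.3..
[[ 0  1 31 71 72 68 67 63 52  0  0  0  0  0  1  1]
 [ 0  1 24 30  2  1 61 62 61 58 55 55  0  0  1  1]
 [ 0  0  0  0  0  0  0  0  0 56 56 55 32  0  1  1]
 [ 0  0  0  0  0  0  0  0  0  0 53 55  0  0  1  1]
 [ 1  1  1  1  1  1  1  1  4  4  1  1  1 14 18  1]
 [ 1  1  6  9  9  1  1  1  4  4  1 18 22 22 18 17]
 [ 4  1  9  8  9  1  1  3  1 16 18 18 22 22 18 18]
 [ 4  0  1  1  1  1  1  1  1 17 18 18 22 22 21 18]
 [ 4  7  7  5  8  8  8  5  2  1 18 18 18 22 22 18]
 [ 1  7 14 41 42 42 42 42 42  1 18 18 18 21 21  0]
 [ 1  1  1 29 16 12 13 14 25  1  6 18 18  0  0 48]
 [ 1  1  1  1  2 19 19  2  1  1 12 16 16 16 16 48]]
```

>>> {"name": "send_rows", "arguments": {
  "deltas": [
    {"slide": [-0.033,-0.0174,0],"rot": [0,0,0],"grip": -1},
    {"slide": [-0.033,-0.0174,0],"rot": [0,0,0],"grip": -1},
    {"slide": [-0.033,-0.0174,0],"rot": [0,0,0],"grip": -1},
    {"slide": [-0.033,-0.0174,0],"rot": [0,0,0],"grip": -1},
    {"slide": [-0.033,-0.0174,0],"rot": [0,0,0],"grip": -1},
    {"slide": [-0.033,-0.0174,0],"rot": [0,0,0],"grip": -1},
    {"slide": [-0.033,-0.0174,0],"rot": [0,0,0],"grip": -1},
    {"slide": [-0.033,-0.0174,0],"rot": [0,0,0],"grip": -1},
    {"slide": [-0.033,-0.0174,0],"rot": [0,0,0],"grip": -1},
    {"slide": [-0.033,-0.0174,0],"rot": [0,0,0],"grip": -1},
    {"slide": [-0.033,-0.0174,0],"rot": [0,0,0],"grip": -1},
    {"slide": [-0.033,-0.0174,0],"rot": [0,0,0],"grip": -1},
    {"slide": [0,0,0],"rot": [0,0,6.75],"grip": -1},
    {"slide": [0,0,0],"rot": [0,0,6.75],"grip": -1},
    {"slide": [0,0,0],"rot": [0,0,6.75],"grip": -1},
    {"slide": [0,0,0],"rot": [0,0,6.75],"grip": -1},
    {"slide": [0,0,0],"rot": [0,0,6.75],"grip": -1},
    {"slide": [0,0,0],"rot": [0,0,6.75],"grip": -1},
    {"slide": [0,0,0],"rot": [0,0,6.75],"grip": -1},
    {"slide": [0,0,0],"rot": [0,0,6.75],"grip": -1}
  ]
}}

```text
time_s: 1.82
position: [0.4996, 0.2831, 0.2308]
ee_rot: [-0.0, 0.582, 0.813, -0.0]
wrist_force: [0.7, -1.1, -0.1]
width: 0.0856
grip_force: 0.0
```

```bash
cat >> h.py <<'E'
from scipy.spatial.transform import Rotation as R
def pose(v=True):
    o=robot.observe(); q=o["ee_rot"]; M=R.from_quat([q[1],q[2],q[3],q[0]]).as_matrix()
    if v: print("t",round(float(o["time_s"]),2),"p",o["position"].round(4),"xang",round(float(np.degrees(np.arctan2(M[1,0],M[0,0]))),2),"zax",M[:,2].round(4),"F",o["wrist_force"].round(1),"T",o["torque"].round(2),"w",round(float(o["width"]),4),"g",round(float(o["grip_force"]),1))
    return o,M
def totool(M,d): return (M.T@np.asarray(d)).round(4)
E
cat > wk.py <<'E'
from h import *
import sys
o,M=pose(); c=cam("wrist"); cv2.imwrite("pics/"+sys.argv[1],c["image"]); np.save("wk.npy",c,allow_pickle=True)
E
python3 wk.py w1.png
```

```text
t 1.82 p [0.4996 0.2831 0.2308] xang 108.77 zax [-8.e-04 -3.e-04 -1.e+00] F [ 0.7 -1.1 -0.1] T [ 0.02 -0.02  0.05] w 0.0856 g 0.0
```

View pics/w1.png

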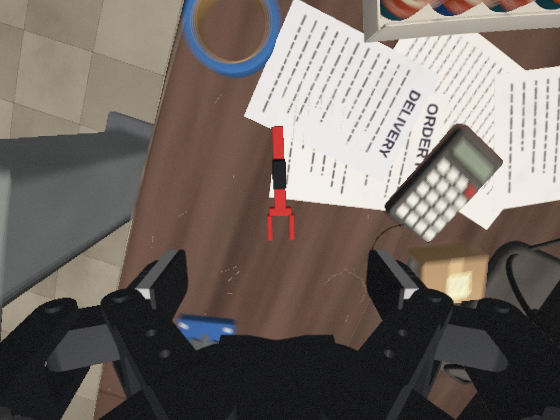

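The wrist view shows the key upright, black block near (279,174), jaw at (281,227), tail at (278,128).

```bash
cat > key.py <<'E'
from h import *
o,M=pose(); c=np.load("wk.npy",allow_pickle=True).item(); im=c["image"].astype(int); b,g,r=im[...,0],im[...,1],im[...,2]
red=((r>g+70)&(r>b+70)).astype(np.uint8); red[:110]=0; red[250:]=0; red[:,:250]=0; red[:,310:]=0
v,u=np.nonzero(red); p=onplane(c,u,v,.010)[:,:2]*1000
rc=cv2.minAreaRect(p.astype(np.float32)); print(rc); bx=cv2.boxPoints(rc)
# axis from handle pixels (v<160) and split
h=p[(v<205)]; vx=cv2.fitLine(h.astype(np.float32),2,0,.01,.01).ravel(); print("handle dir deg",np.degrees(np.arctan2(vx[1],vx[0]))%180)
d=vx[:2]*np.sign(vx[1]); s=(p-vx[2:])@d; t=(p-vx[2:])@np.array([-d[1],d[0]])
print("s range",s.min(),s.max(),"len",np.ptp(s),"handle t",np.percentile(t[v<205],[2,98]),"jaw t",t[v>208].min(),t[v>208].max())
W=pts(c); blk=(im.max(2)<75)&(W[...,2]>.02)&(W[...,2]<.035); blk[:,:250]=0;blk[:,310:]=0; q=W[blk]; print("blk",blk.sum(),q.mean(0),"redz",np.median(W[red>0][:,2]))
tail=vx[2:]+d*s.max(); print("origin by tail",tail-127*d,"by jaw",vx[2:]+d*(s.min()+16),"block c by tail",tail-55*d)
E
python3 key.py
```

```text
t 1.87 p [0.4996 0.2831 0.2308] xang 108.57 zax [-8.e-04 -3.e-04 -1.e+00] F [-0.6  0.8  0.6] T [ 0.01 -0.02  0.03] w 0.0856 g 0.0
((506.8965148925781, 275.43304443359375), (34.74422073364258, 142.4525146484375), 19.658554077148438)
handle dir deg 110.730354
s range -101.01956468878757 41.266249419027446 len 142.285814107815 handle t [-6.51813603  6.57523572] jaw t -17.173805890410886 17.70803202756257
blk 373 [0.49985233 0.2920285  0.02785262] redz 0.009933029305746854
origin by tail [525.73264339 223.00804016] by jaw [525.47984198 223.67598697] block c by tail [500.24677684 290.34651824]
```

>>> {"name": "send_rows", "arguments": {
  "deltas": [
    {"slide": [0.0068,0.0029,0],"rot": [0,0,-1.6],"grip": -1},
    {"slide": [0,0,0.03],"rot": [0,0,0],"grip": -1},
    {"slide": [0,0,0.03],"rot": [0,0,0],"grip": -1},
    {"slide": [0,0,0.03],"rot": [0,0,0],"grip": -1},
    {"slide": [0,0,0.03],"rot": [0,0,0],"grip": -1},
    {"slide": [0,0,0.03],"rot": [0,0,0],"grip": -1},
    {"slide": [0,0,0.03],"rot": [0,0,0],"grip": -1},
    {"slide": [0,0,0.025],"rot": [0,0,0],"grip": -1},
    {"slide": [0,0,0.01],"rot": [0,0,0],"grip": -1},
    {"slide": [0,0,0.008],"rot": [0,0,0],"grip": -1},
    {"slide": [0,0,0],"rot": [0,0,0],"grip": -1}
  ]
}}

```text
time_s: 2.78
position: [0.4997, 0.2905, 0.0071]
ee_rot: [-0.001, 0.568, 0.823, -0.001]
wrist_force: [-0.4, 0.1, 0.3]
width: 0.0852
grip_force: 0.0
```

```bash
python3 wk.py w2.png
```

```text
t 2.78 p [0.4997 0.2905 0.0071] xang 110.81 zax [-2.e-03 -8.e-04 -1.e+00] F [-0.4  0.1  0.3] T [0.01 0.03 0.03] w 0.0852 g 0.0
```

View pics/w2.png

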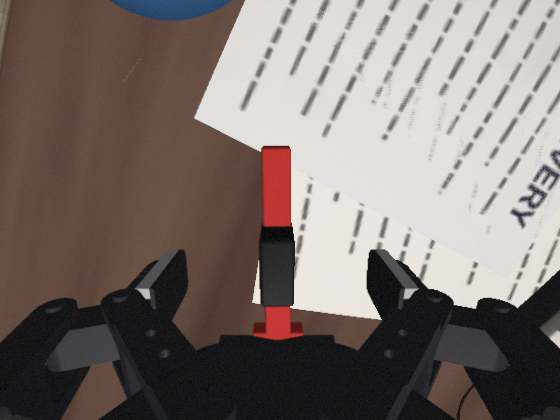

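The block sits centred between the fingers, with the handle vertical in the image at about x=277. Closing on it.

>>> {"name": "send_rows", "arguments": {
  "deltas": [
    {"slide": [0,0,0],"rot": [0,0,0],"grip": 1},
    {"slide": [0,0,0],"rot": [0,0,0],"grip": 1},
    {"slide": [0,0,0],"rot": [0,0,0],"grip": 1},
    {"slide": [0,0,0],"rot": [0,0,0],"grip": 1},
    {"slide": [0,0,0],"rot": [0,0,0],"grip": 1},
    {"slide": [0,0,0],"rot": [0,0,0],"grip": 1},
    {"slide": [0,0,0],"rot": [0,0,0],"grip": 1},
    {"slide": [0,0,0],"rot": [0,0,0],"grip": 1},
    {"slide": [0,0,0],"rot": [0,0,0],"grip": 1}
  ],
  "squeeze": 80
}}

```text
time_s: 3.58
position: [0.5009, 0.2908, 0.009]
ee_rot: [0.0, 0.568, 0.823, 0.001]
wrist_force: [-0.6, 0.2, 4.4]
width: 0.0145
grip_force: 80.2
```

>>> {"name": "send_rows", "arguments": {
  "deltas": [
    {"slide": [0,0,-0.005],"rot": [0,0,0],"grip": 1},
    {"slide": [0,0,-0.015],"rot": [0,0,0],"grip": 1},
    {"slide": [0,0,-0.025],"rot": [0,0,0],"grip": 1},
    {"slide": [0,0,-0.025],"rot": [0,0,0],"grip": 1},
    {"slide": [0,0,-0.025],"rot": [0,0,0],"grip": 1},
    {"slide": [0,0,-0.025],"rot": [0,0,0],"grip": 1},
    {"slide": [0,0,-0.025],"rot": [0,0,0],"grip": 1},
    {"slide": [0,0,-0.025],"rot": [0,0,0],"grip": 1},
    {"slide": [0,0,-0.02],"rot": [0,0,0],"grip": 1},
    {"slide": [-0.0225,-0.0164,0],"rot": [0,0,0],"grip": 1},
    {"slide": [-0.0225,-0.0164,0],"rot": [0,0,0],"grip": 1},
    {"slide": [-0.0225,-0.0164,0],"rot": [0,0,0],"grip": 1},
    {"slide": [-0.0225,-0.0164,0],"rot": [0,0,0],"grip": 1},
    {"slide": [-0.0225,-0.0164,0],"rot": [0,0,0],"grip": 1},
    {"slide": [-0.0225,-0.0164,0],"rot": [0,0,0],"grip": 1},
    {"slide": [0,0,0],"rot": [0,0,3.95],"grip": 1},
    {"slide": [0,0,0],"rot": [0,0,3.95],"grip": 1},
    {"slide": [0,0,0],"rot": [0,0,0],"grip": 1},
    {"slide": [0,0,0],"rot": [0,0,0],"grip": 1}
  ]
}}

```text
time_s: 5.17
position: [0.4555, 0.1294, 0.1977]
ee_rot: [-0.0, 0.623, 0.782, -0.0]
wrist_force: [-0.2, -0.3, -1.4]
width: 0.0148
grip_force: 79.5
```

```bash
python3 wk.py w3.png
```

```text
t 5.17 p [0.4555 0.1294 0.1977] xang 102.9 zax [-1.1e-03 -1.0e-04 -1.0e+00] F [-0.2 -0.3 -1.4] T [-0.02  0.03  0.04] w 0.0148 g 79.5
```

View pics/w3.png

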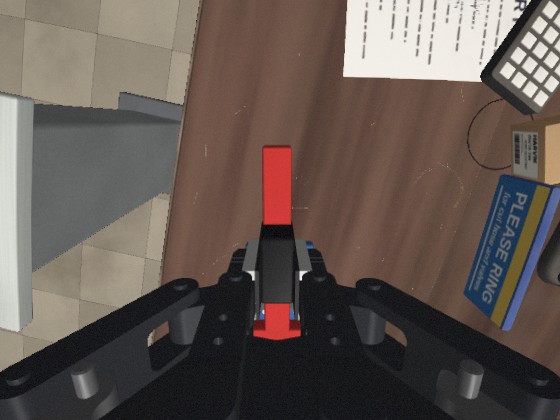

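This view shows the key firmly held and straight, tail at (277,147). The hand hides the regulator, so I'll carry the key past it to see it unobstructed.

>>> {"name": "send_rows", "arguments": {
  "deltas": [
    {"slide": [-0.0303,0,-0.0062],"rot": [0,0,0],"grip": 1},
    {"slide": [-0.0303,0,-0.0062],"rot": [0,0,0],"grip": 1},
    {"slide": [-0.0303,0,-0.0062],"rot": [0,0,0],"grip": 1},
    {"slide": [-0.0303,0,-0.0062],"rot": [0,0,0],"grip": 1},
    {"slide": [-0.0303,0,-0.0062],"rot": [0,0,0],"grip": 1},
    {"slide": [-0.0303,0,-0.0062],"rot": [0,0,0],"grip": 1},
    {"slide": [-0.0303,0,-0.0062],"rot": [0,0,0],"grip": 1},
    {"slide": [-0.0303,0,-0.0062],"rot": [0,0,0],"grip": 1},
    {"slide": [-0.0303,0,-0.0062],"rot": [0,0,0],"grip": 1},
    {"slide": [-0.0303,0,-0.0062],"rot": [0,0,0],"grip": 1},
    {"slide": [0,0,0],"rot": [0,0,0],"grip": 1},
    {"slide": [0,0,0],"rot": [0,0,0],"grip": 1}
  ]
}}

```text
time_s: 6.22
position: [0.5235, -0.1669, 0.2602]
ee_rot: [-0.0, 0.624, 0.781, 0.0]
wrist_force: [0.5, -0.0, -0.6]
width: 0.0141
grip_force: 79.5
```

```bash
python3 wk.py w4.png
```

```text
t 6.22 p [ 0.5235 -0.1669  0.2602] xang 102.76 zax [-5.e-04  5.e-04 -1.e+00] F [ 0.5 -0.  -0.6] T [ 0.03 -0.04  0.04] w 0.0141 g 79.5
```

View pics/w4.png

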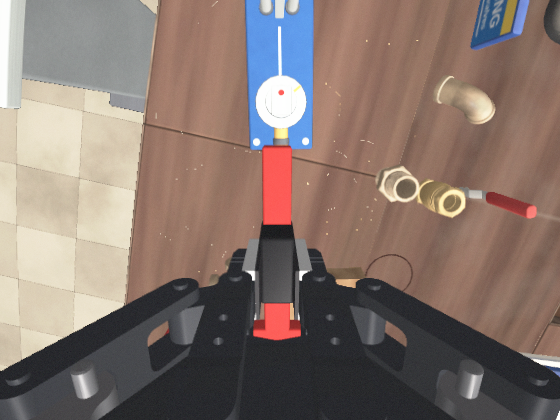

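The wrist view shows the plate (columns 248–313, near edge at row 148), the ring and tang centred near (281,101), and the posts at the top. Measuring from these.

```bash
python3 - <<'E'
from h import *
o,M=pose(); c=np.load("wk.npy",allow_pickle=True).item(); im=c["image"].astype(int); b,g,r=im[...,0],im[...,1],im[...,2]
print(c["fx"],c["cx"],c["cy"])
blue=((b>r+60)&(b>110)); blue[160:]=0; blue[:,:235]=0; blue[:,325:]=0
L,Rr=[],[]
for v in list(range(20,70))+list(range(128,142)):
    u=np.nonzero(blue[v])[0]; L.append((u[0]-.5,v)); Rr.append((u[-1]+.5,v))
L,Rr=[onplane(c,*np.array(x).T,.014)[:,:2]*1000 for x in(L,Rr)]
fl=cv2.fitLine(L.astype(np.float32),cv2.DIST_L1,0,.01,.01).ravel(); fr=cv2.fitLine(Rr.astype(np.float32),cv2.DIST_L1,0,.01,.01).ravel()
for f in(fl,fr): print("edge",np.degrees(np.arctan2(f[1],f[0]))%180,f)
a=np.arctan2(fl[1]*np.sign(fl[1])+fr[1]*np.sign(fr[1]),fl[0]*np.sign(fl[1])+fr[0]*np.sign(fr[1])); U=np.array([np.cos(a),np.sin(a)]);N=np.array([-U[1],U[0]])
print("ang",np.degrees(a),"width",(fl[2:]-fr[2:])@N,"mid N",.5*((L@N).mean()+(Rr@N).mean()))
e=[]
for u in list(range(255,270))+list(range(294,308)):
    v=np.nonzero(blue[:,u])[0]; e.append((u,v[-1]+.5))
E=onplane(c,*np.array(e).T,.014)[:,:2]*1000
s0=np.median(E@U); mid=.5*((L@N).mean()+(Rr@N).mean()); print("origin from plate",U*(s0+55)+N*mid)
# ring: depth-height mask
W=pts(c); z=W[...,2]
roi=np.zeros(z.shape,bool); roi[60:140,240:325]=1
ring=roi&(z>.045)&(z<.06); q=W[ring]; print("ring",ring.sum(),cv2.minEnclosingCircle((q[:,:2]*1000).astype(np.float32)),np.median(q[:,2]))
tang=roi&(z>.083)&(z<.095); q=W[tang]; print("tang",tang.sum(),np.median(q[:,2]),cv2.minAreaRect((q[:,:2]*1000).astype(np.float32)))
red=roi&(r>g+80)&(r>b+80); v,u=np.nonzero(red); print("reddot",onplane(c,u,v,.089).mean(0)*1000)
post=(z>.08)&(z<.095); post[25:]=0; post[:,:250]=0;post[:,310:]=0
n,lab,st,ce=cv2.connectedComponentsWithStats(post.astype(np.uint8)); 
for i in range(1,n):
    if st[i,4]>8: print("post",st[i],W[lab==i].mean(0)*1000)
# key in tool frame
k=((r>g+70)&(r>b+70)); k[:145]=0;k[222:]=0;k[:,:255]=0;k[:,300:]=0
e=[];v0=range(150,220)
for v in v0:
    u=np.nonzero(k[v])[0]; e.append(((u[0]+u[-1])/2,v,u[-1]-u[0]+1))
e=np.array(e); zt=o["position"][2]+.001
P=onplane(c,e[:,0],e[:,1],zt); T=(P-o["position"])@M*1000; print("key handle y tool",T[0],T[-1],np.polyfit(T[:,0],T[:,1],1)); 
v=np.nonzero(k[:,277])[0][0]; print("tail top",((onplane(c,np.array([277.]),np.array([v-.5]),zt)-o["position"])@M*1000),"depth z key",np.median(z[k]))
P1=onplane(c,e[:,0]-e[:,2]/2,e[:,1],zt);P2=onplane(c,e[:,0]+e[:,2]/2,e[:,1],zt);print("handle width",np.median(np.linalg.norm(P1-P2,axis=1))*1000)
E
```

```text
t 6.27 p [ 0.5232 -0.1658  0.2598] xang 102.83 zax [-0.0011  0.001  -1.    ] F [ 0.6  0.3 -0.6] T [-0.01  0.    0.03] w 0.0142 g 79.5
302.04964031775677 276.6028468147731 204.03408788145518
edge 103.69924 [ 2.3682526e-01 -9.7155225e-01  4.5628784e+02 -2.9774776e+01]
edge 103.62562 [ 2.3557666e-01 -9.7185576e-01  5.5657141e+02 -1.1043639e+02]
ang 103.66242 width 78.3936 mid N -475.56557163972985
origin from plate [508.78172636 -79.67697731]
ring 1304 ((508.866455078125, -80.36551666259766), 28.913223266601562) 0.055906854609703655
tang 580 0.08878538410722586 ((508.4517822265625, -80.0021743774414), (19.14268684387207, 28.061159133911133), 13.225983619689941)
reddot [507.23699307 -73.21033247  89.        ]
key handle y tool [52.16956119  0.8852568  -0.93813889] [18.44459641  0.83654488 -0.97855104] [-0.00567684  1.17785457]
tail top [[54.23902272  1.12021215 -0.93584579]] depth z key 0.26117355067670167
handle width 14.078337736975577
```

Independent cues agree (plate, ring and tang give the origin at (508.7, -80.0) mm, angle 103.6°; ring radius 28.9, tang 19x28). Moving to hover above the seat.

>>> {"name": "send_rows", "arguments": {
  "deltas": [
    {"slide": [0.0266,0.0005,0],"rot": [0,0,-0.45],"grip": 1},
    {"slide": [0.0266,0.0005,0],"rot": [0,0,0],"grip": 1},
    {"slide": [0.0266,0.0004,0],"rot": [0,0,0],"grip": 1},
    {"slide": [0.0266,0.0004,0],"rot": [0,0,0],"grip": 1},
    {"slide": [0.0266,0.0004,0],"rot": [0,0,0],"grip": 1},
    {"slide": [0.0266,0.0004,0],"rot": [0,0,0],"grip": 1},
    {"slide": [0,0,0.0225],"rot": [0,0,0],"grip": 1},
    {"slide": [0,0,0.0225],"rot": [0,0,0],"grip": 1},
    {"slide": [0,0,0.0225],"rot": [0,0,0],"grip": 1},
    {"slide": [0,0,0.0225],"rot": [0,0,0],"grip": 1},
    {"slide": [0,0,0.0225],"rot": [0,0,0],"grip": 1},
    {"slide": [0,0,0.0225],"rot": [0,0,0],"grip": 1},
    {"slide": [0,0,0.01],"rot": [0,0,0],"grip": 1},
    {"slide": [0,0,0],"rot": [0,0,0],"grip": 1},
    {"slide": [0,0,0],"rot": [0,0,0],"grip": 1}
  ]
}}

```text
time_s: 7.52
position: [0.489, -0.0092, 0.1152]
ee_rot: [-0.0, 0.62, 0.784, -0.0]
wrist_force: [0.1, -0.1, -0.8]
width: 0.0139
grip_force: 79.5
```

```bash
python3 wk.py w5.png; python3 - <<'E'
from h import *
o,M=pose(); U=np.array([np.cos(np.radians(103.28)),np.sin(np.radians(103.28))]);t=np.array([.4904,-.0095]);print(totool(M,[*(t-o["position"][:2]),0]))
c=np.load("wk.npy",allow_pickle=True).item();W=pts(c);z=W[...,2]
post=(z>.07)&(z<.095);n,lab,st,ce=cv2.connectedComponentsWithStats(post.astype(np.uint8))
for i in range(1,n):
    if st[i,4]>30:
        P=W[lab==i]; Q=((P-o["position"])@M*1000); print("post",st[i],Q.mean(0).round(1),Q.min(0).round(1),Q.max(0).round(1))
im=c["image"].astype(int);k=(im[...,2]>im[...,1]+70)&(im[...,2]>im[...,0]+70)&(z>.11)&(z<.14);Q=((W[k]-o["position"])@M*1000);s=Q[:,0]>20;print("key",Q[s].min(0),Q[s].max(0),Q[s].mean(0))
E
```

```text
t 7.52 p [ 0.489  -0.0092  0.1152] xang 103.34 zax [-9.e-04  3.e-04 -1.e+00] F [ 0.1 -0.1 -0.8] T [ 0.   -0.01  0.05] w 0.0139 g 79.5
t 7.57 p [ 0.4899 -0.0096  0.1165] xang 103.32 zax [ 1.5e-03 -2.0e-04 -1.0e+00] F [ 0.8  0.7 -0.9] T [ 0.08 -0.03 -0.02] w 0.0144 g 79.5
[-0.      0.0005  0.    ]
post [245 166  17  23 317] [ 35.8 -13.3  30.8] [ 28.4 -18.8  25. ] [40.4 -9.1 45.3]
post [294 166  22  23 362] [35.9 16.  31.6] [28.6 10.7 24.9] [40.5 22.5 46.3]
post [290 304   4  16  55] [-59.3  10.   38.1] [-60.5   8.7  30.6] [-58.3  11.3  46.4]
post [260 309   4  11  35] [-66.1 -10.8  44.6] [-69.4 -12.1  43.7] [-61.8  -9.9  46.1]
key [20.01478563 -7.03578927 -2.18992835] [55.62179488  6.78917953  4.14042686] [38.54960457 -0.1380346   0.26031183]
```

View pics/w5.png

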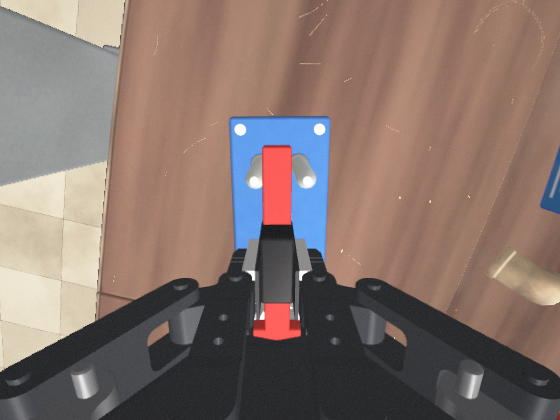

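The wrist view shows the two post tips near (255,183) and (307,183) with the handle at column 277 between them. Their midpoint is nearer 281, so I'll quantify the offset in this one image.

```bash
cat > al.py <<'E'
from h import *
o,M=pose(); c=np.load("wk.npy",allow_pickle=True).item(); im=c["image"].astype(int); b,g,r=im[...,0],im[...,1],im[...,2]
C=c["world_from_camera"]; 
xa=C[:3,0]; print("cam x in tool",(xa@M).round(4),"cam up in tool",(C[:3,1]@M).round(4),"cam pos in tool",((C[:3,3]-o["position"])@M*1000).round(1))
f=np.array([np.cos(np.arctan2(xa[1],xa[0])),np.sin(np.arctan2(xa[1],xa[0]))]); f2=np.array([-f[1],f[0]])
def loc(u,v,z):
    P=onplane(c,np.asarray(u,float),np.asarray(v,float),z)[:,:2]-C[:2,3]; return np.c_[P@f2,P@f]*1000  # forward(up image), right
blue=(b>r+60)&(b>110); m=[]
for v in range(122,240):
    u=np.nonzero(blue[v,200:360])[0]+200; m.append((u[0]-.5,v,u[-1]+.5))
m=np.array(m); A=loc(m[:,0],m[:,1],.014);B=loc(m[:,2],m[:,1],.014)
mid=(A+B)/2; p=np.polyfit(mid[:,0],mid[:,1],1); print("plate mid: slope deg",np.degrees(p[0]),"width",np.median(B[:,1]-A[:,1]),"right at fwd 0,-100:",p[1],p[1]-100*p[0],"fwd top",A[0,0],"line resid",np.std(mid[:,1]-np.polyval(p,mid[:,0])))
k=(r>g+70)&(r>b+70); e=[]
for v in range(152,218):
    u=np.nonzero(k[v,250:305])[0]+250; e.append(((u[0]+u[-1])/2,v))
e=np.array(e); K=loc(e[:,0],e[:,1],o["position"][2]+.001); q=np.polyfit(K[:,0],K[:,1],1); print("key: slope deg",np.degrees(q[0]),"right at tail",K[0],"at jaw(-127)",np.polyval(q,K[0,0]-125),"plate there",np.polyval(p,K[0,0]),np.polyval(p,K[0,0]-125))
E
python3 al.py
```

```text
t 7.57 p [ 0.4899 -0.0096  0.1165] xang 103.32 zax [ 1.5e-03 -2.0e-04 -1.0e+00] F [ 0.8  0.7 -0.9] T [ 0.08 -0.03 -0.02] w 0.0144 g 79.5
cam x in tool [1.0e-04 1.0e+00 2.5e-03] cam up in tool [ 9.654e-01 -8.000e-04  2.609e-01] cam pos in tool [  66.2    0.3 -141.5]
plate mid: slope deg -0.2542599382342316 width 78.73136963613896 right at fwd 0,-100: 1.9668248765266751 2.410592184337151 fwd top 0.48371065745210123 line resid 0.12960811060638647
key: slope deg 0.020802951250901373 right at tail [-13.18450107  -0.19641462] at jaw(-127) -0.23397982483107832 plate there 2.0253333819827066 2.5800425167458014
```

>>> {"name": "send_rows", "arguments": {
  "deltas": [
    {"slide": [0,0.0023,0],"rot": [0,0,-0.25],"grip": 1},
    {"slide": [0,0,0.012],"rot": [0,0,0],"grip": 1},
    {"slide": [0,0,0],"rot": [0,0,0],"grip": 1}
  ]
}}

```text
time_s: 7.82
position: [0.4913, -0.0094, 0.1024]
ee_rot: [-0.0, 0.619, 0.785, -0.0]
wrist_force: [-0.0, 0.1, -1.3]
width: 0.0142
grip_force: 79.5
```

```bash
python3 wk.py w6.png; python3 al.py | tail -2; python3 - <<'E'
from h import *
c=np.load("wk.npy",allow_pickle=True).item();W=pts(c);z=W[...,2];C=c["world_from_camera"]
xa=C[:2,0]/np.linalg.norm(C[:2,0]);
post=(z>.076)&(z<.093);post[:150]=0;post[230:]=0
n,lab,st,ce=cv2.connectedComponentsWithStats(post.astype(np.uint8))
for i in range(1,n):
    if st[i,4]>30:
        P=W[lab==i][:,:2]-C[:2,3]; q=P@xa*1000; f=P@np.array([-xa[1],xa[0]])*1000; print("post",st[i],"right",np.percentile(q,[2,50,98]).round(1),"fwd",f.min().round(1),f.max().round(1),W[lab==i][:,2].max())
g=cv2.resize(c["image"][110:340,200:360],(480,600),interpolation=cv2.INTER_CUBIC);cv2.imwrite("pics/w6c.png",g)
E
```

```text
t 7.82 p [ 0.4913 -0.0094  0.1024] xang 103.51 zax [-9.e-04  2.e-04 -1.e+00] F [-0.   0.1 -1.3] T [ 0.03  0.07 -0.03] w 0.0142 g 79.5
plate mid: slope deg -0.13388823503220493 width 78.560414545622 right at fwd 0,-100: -0.7337050414476908 -0.5000259883480915 fwd top 0.45008567556302387 line resid 0.14460731493308407
key: slope deg 0.0762393280547935 right at tail [-13.31249315  -0.19314188] at jaw(-127) -0.3186093915225134 plate there -0.7025965335118687 -0.41049771713736977
post [238 169  22  23 385] right [-20.6 -15.  -10.1] fwd -36.7 -25.2 0.09147431765607539
post [292 169  23  23 390] right [ 9.  13.8 19.6] fwd -37.0 -25.0 0.09133769454591825
```

View pics/w6c.png

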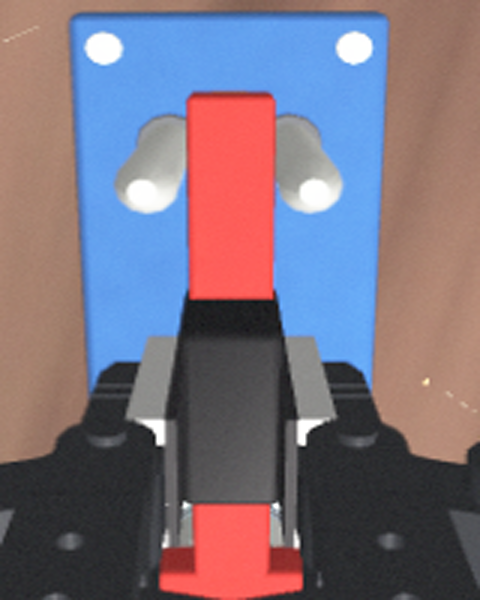

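The posts straddle the handle symmetrically (tips at about ±14.5 mm; residual offset 0.3 mm). Descending in small steps while watching force.

>>> {"name": "send_rows", "arguments": {
  "deltas": [
    {"slide": [0,-0.0003,0.004],"rot": [0,0,0],"grip": 1},
    {"slide": [0,0,0.003],"rot": [0,0,0],"grip": 1},
    {"slide": [0,0,0.003],"rot": [0,0,0],"grip": 1},
    {"slide": [0,0,0.002],"rot": [0,0,0],"grip": 1},
    {"slide": [0,0,0],"rot": [0,0,0],"grip": 1}
  ]
}}

```text
time_s: 8.28
position: [0.4908, -0.0095, 0.0906]
ee_rot: [-0.001, 0.619, 0.785, -0.0]
wrist_force: [-0.5, -1.0, -2.1]
width: 0.0139
grip_force: 79.5
```

>>> {"name": "send_rows", "arguments": {
  "deltas": [
    {"slide": [0,0,0.003],"rot": [0,0,0],"grip": 1},
    {"slide": [0,0,0.003],"rot": [0,0,0],"grip": 1},
    {"slide": [0,0,0.002],"rot": [0,0,0],"grip": 1},
    {"slide": [0,0,0],"rot": [0,0,0],"grip": 1}
  ]
}}

```text
time_s: 8.62
position: [0.4909, -0.0095, 0.0826]
ee_rot: [-0.0, 0.619, 0.785, -0.0]
wrist_force: [-0.2, 0.3, -1.1]
width: 0.0142
grip_force: 79.5
```

>>> {"name": "send_rows", "arguments": {
  "deltas": [
    {"slide": [0,0,0.0015],"rot": [0,0,0],"grip": 1},
    {"slide": [0,0,0.001],"rot": [0,0,0],"grip": 1},
    {"slide": [0,0,0],"rot": [0,0,0],"grip": 1}
  ]
}}

```text
time_s: 8.87
position: [0.4915, -0.0096, 0.0811]
ee_rot: [0.0, 0.619, 0.785, 0.0]
wrist_force: [-0.0, 0.3, 0.6]
width: 0.0143
grip_force: 79.7
```

>>> {"name": "send_rows", "arguments": {
  "deltas": [
    {"slide": [0,0,0.001],"rot": [0,0,0],"grip": 1},
    {"slide": [0,0,0.0005],"rot": [0,0,0],"grip": 1},
    {"slide": [0,0,0],"rot": [0,0,0],"grip": 1}
  ]
}}

```text
time_s: 9.12
position: [0.4916, -0.0096, 0.081]
ee_rot: [-0.0, 0.619, 0.785, -0.0]
wrist_force: [-5.2, 1.2, 9.3]
width: 0.0142
grip_force: 80.9
```

Contact at the expected height (underside about 72 mm). Releasing and rising.

>>> {"name": "send_rows", "arguments": {
  "deltas": [
    {"slide": [0,0,-0.001],"rot": [0,0,0],"grip": 1},
    {"slide": [0,0,0],"rot": [0,0,0],"grip": 0},
    {"slide": [0,0,0],"rot": [0,0,0],"grip": -1},
    {"slide": [0,0,0],"rot": [0,0,0],"grip": -1},
    {"slide": [0,0,0],"rot": [0,0,0],"grip": -1},
    {"slide": [0,0,0],"rot": [0,0,0],"grip": -1},
    {"slide": [0,0,0],"rot": [0,0,0],"grip": -1},
    {"slide": [0,0,0],"rot": [0,0,0],"grip": -1},
    {"slide": [0,0,-0.02],"rot": [0,0,0],"grip": -1},
    {"slide": [0,0,-0.03],"rot": [0,0,0],"grip": -1},
    {"slide": [0,0,-0.03],"rot": [0,0,0],"grip": -1},
    {"slide": [0,0,-0.03],"rot": [0,0,0],"grip": -1},
    {"slide": [-0.03,0,-0.03],"rot": [0,0,0],"grip": -1},
    {"slide": [-0.03,0,-0.03],"rot": [0,0,0],"grip": -1},
    {"slide": [-0.03,0,0],"rot": [0,0,0],"grip": -1},
    {"slide": [-0.03,0,0],"rot": [0,0,0],"grip": -1},
    {"slide": [-0.032,0,0],"rot": [0,0,0],"grip": -1},
    {"slide": [0,0,0],"rot": [0,0,0],"grip": -1},
    {"slide": [0,0,0],"rot": [0,0,0],"grip": -1}
  ]
}}

```text
time_s: 10.7
position: [0.5265, -0.1574, 0.2489]
ee_rot: [-0.0, 0.62, 0.785, 0.0]
wrist_force: [0.3, 0.4, 0.4]
width: 0.0851
grip_force: 0.0
```

```bash
python3 wk.py w7.png; python3 - <<'E'
from h import *
c=np.load("wk.npy",allow_pickle=True).item();im=c["image"].astype(int);W=pts(c);z=W[...,2];b,g,r=im[...,0],im[...,1],im[...,2]
k=(r>g+70)&(r>b+70)&(z>.05)&(z<.12); P=W[k]; print(k.sum(),"key top z",np.percentile(P[:,2],[5,50,95]))
d=np.array([np.cos(np.radians(103.6)),np.sin(np.radians(103.6))]);N=np.array([-d[1],d[0]]);O=np.array([.5087,-.08])
s=(P[:,:2]-O)@d;t=(P[:,:2]-O)@N
for a in range(-20,130,15):
    m=(s*1000>=a)&(s*1000<a+15)
    if m.sum()>5: print(a,m.sum(),(P[m,2].mean()*1000).round(1),"t",(t[m].min()*1000).round(1),(t[m].max()*1000).round(1))
v,u=np.nonzero(k);cv2.imwrite("pics/w7c.png",cv2.resize(c["image"][:260,180:380],(480,600),interpolation=cv2.INTER_CUBIC))
E
```

```text
t 10.7 p [ 0.5265 -0.1574  0.2489] xang 103.36 zax [-8.e-04  6.e-04 -1.e+00] F [0.3 0.4 0.4] T [ 0.02 -0.04  0.01] w 0.0851 g 0.0
1637 key top z [0.07995864 0.08221781 0.11240534]
-20 120 81.9 t -17.3 15.5
-5 221 82.9 t -17.3 15.3
10 327 81.4 t -17.1 15.1
25 277 82.1 t -14.1 12.0
40 238 81.9 t -7.3 5.9
55 15 83.7 t -7.3 5.9
85 29 90.3 t -7.3 5.6
```

View pics/w7c.png

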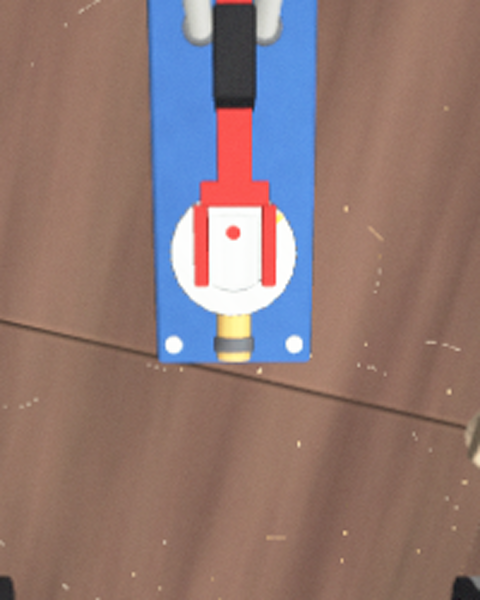

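The key is level (top at 82 mm along its whole length), astride the tang, and its handle is between the posts. Now over the ring, turned 30° anticlockwise for the first stroke.

>>> {"name": "send_rows", "arguments": {
  "deltas": [
    {"slide": [0.0264,0.0004,0],"rot": [0,0,0],"grip": -1},
    {"slide": [0.0264,0,0],"rot": [0,0,0],"grip": -1},
    {"slide": [0.0264,0,0],"rot": [0,0,0],"grip": -1},
    {"slide": [0,0,0],"rot": [0,0,-6],"grip": -1},
    {"slide": [0,0,0],"rot": [0,0,-6],"grip": -1},
    {"slide": [0,0,0],"rot": [0,0,-6],"grip": -1},
    {"slide": [0,0,0.0297],"rot": [0,0,-6],"grip": -1},
    {"slide": [0,0,0.0297],"rot": [0,0,-6],"grip": -1},
    {"slide": [0,0,0.0297],"rot": [0,0,0],"grip": -1},
    {"slide": [0,0,0.0297],"rot": [0,0,0],"grip": -1},
    {"slide": [0,0,0],"rot": [0,0,0],"grip": -1},
    {"slide": [0,0,0],"rot": [0,0,0],"grip": -1}
  ]
}}

```text
time_s: 11.75
position: [0.5069, -0.0777, 0.1289]
ee_rot: [-0.002, 0.394, 0.919, -0.0]
wrist_force: [1.5, -1.0, 0.4]
width: 0.0856
grip_force: 0.0
```

```bash
cat > off.py <<'E'
from h import *
ps=[]
for _ in range(6):
    o,M=pose(False); ps.append(o["position"]); cam("wrist")
p=np.mean(ps,0); pose(); print("mean",p.round(4),"std",np.std(ps,0).round(4),"to ring",totool(M,[.5085-p[0],-.0803-p[1],0.022-p[2]]))
E
python3 off.py
```

```text
t 12.05 p [ 0.5098 -0.0795  0.1328] xang 133.52 zax [ 0.0037 -0.0011 -1.    ] F [-0.3 -0.3 -1. ] T [-0.07 -0.02  0.04] w 0.0851 g 0.0
mean [ 0.5092 -0.0789  0.1321] std [0.0012 0.0006 0.0016] to ring [-1.000e-04 -1.700e-03  1.101e-01]
```

>>> {"name": "send_rows", "arguments": {
  "deltas": [
    {"slide": [0,-0.0012,0.02],"rot": [0,0,0],"grip": -1},
    {"slide": [0,0,0.025],"rot": [0,0,0],"grip": -1},
    {"slide": [0,0,0.025],"rot": [0,0,0],"grip": -1},
    {"slide": [0,0,0.02],"rot": [0,0,0],"grip": -1},
    {"slide": [0,0,0.01],"rot": [0,0,0],"grip": -1},
    {"slide": [0,0,0.009],"rot": [0,0,0],"grip": -1},
    {"slide": [0,0,0],"rot": [0,0,0],"grip": -1},
    {"slide": [0,0,0],"rot": [0,0,0],"grip": -1}
  ]
}}

```text
time_s: 12.72
position: [0.5082, -0.0802, 0.0222]
ee_rot: [0.001, 0.395, 0.919, 0.0]
wrist_force: [0.4, -0.3, -0.3]
width: 0.0851
grip_force: 0.0
```

```bash
python3 off.py
```

```text
t 13.02 p [ 0.5083 -0.0802  0.0225] xang 133.51 zax [ 1.8e-03 -5.0e-04 -1.0e+00] F [ 0.9  0.1 -0.6] T [-0.    0.    0.03] w 0.0854 g 0.0
mean [ 0.5087 -0.0804  0.0228] std [0.0002 0.0001 0.0003] to ring [ 0.0001 -0.0001  0.0008]
```

Centred. Closing on the ring.

>>> {"name": "send_rows", "arguments": {
  "deltas": [
    {"slide": [0,0,0],"rot": [0,0,0],"grip": 1},
    {"slide": [0,0,0],"rot": [0,0,0],"grip": 1},
    {"slide": [0,0,0],"rot": [0,0,0],"grip": 1},
    {"slide": [0,0,0],"rot": [0,0,0],"grip": 1},
    {"slide": [0,0,0],"rot": [0,0,0],"grip": 1},
    {"slide": [0,0,0],"rot": [0,0,0],"grip": 1}
  ],
  "squeeze": 70
}}

```text
time_s: 13.52
position: [0.508, -0.0798, 0.0221]
ee_rot: [0.0, 0.395, 0.919, 0.0]
wrist_force: [-1.7, 1.8, 5.0]
width: 0.0541
grip_force: 73.2
```

```bash
python3 -c "
from h import *
pose()"
```

```text
t 13.52 p [ 0.508  -0.0798  0.0221] xang 133.51 zax [ 6.e-04  4.e-04 -1.e+00] F [-1.7  1.8  5. ] T [ 0.33  0.19 -0.03] w 0.0541 g 73.2
```

>>> {"name": "send_rows", "arguments": {
  "deltas": [
    {"slide": [0,0,0],"rot": [0,0,5],"grip": 1},
    {"slide": [0,0,0],"rot": [0,0,5],"grip": 1},
    {"slide": [0,0,0],"rot": [0,0,5],"grip": 1},
    {"slide": [0,0,0],"rot": [0,0,5],"grip": 1},
    {"slide": [0,0,0],"rot": [0,0,5],"grip": 1},
    {"slide": [0,0,0],"rot": [0,0,5],"grip": 1},
    {"slide": [0,0,0],"rot": [0,0,5],"grip": 1},
    {"slide": [0,0,0],"rot": [0,0,0.5],"grip": 1}
  ]
}}

```text
time_s: 14.18
position: [0.5082, -0.0797, 0.0221]
ee_rot: [0.0, 0.657, 0.754, 0.001]
wrist_force: [-1.0, 3.3, 5.0]
width: 0.054
grip_force: 73.2
```

```bash
cat > t.py <<'E'
from h import *
T=[];F=[]
for _ in range(4): 
    o,M=pose(False); T.append(o["torque"]); F.append(o["wrist_force"]); cam("wrist")
pose(); T=np.mean(T,0);F=np.mean(F,0);print("meanT",T.round(3),"meanF",F.round(2))
E
python3 t.py
```

```text
t 14.38 p [ 0.5082 -0.0797  0.0221] xang 98.1 zax [ 1.3e-03  6.0e-04 -1.0e+00] F [0.1 2.1 5.2] T [ 0.49 -0.   -0.08] w 0.0542 g 73.2
meanT [ 0.468  0.039 -0.061] meanF [-0.54  3.05  5.09]
```

>>> {"name": "send_rows", "arguments": {
  "deltas": [
    {"slide": [0,0,0],"rot": [0,0,2],"grip": 1},
    {"slide": [0,0,0],"rot": [0,0,2],"grip": 1}
  ]
}}

```text
time_s: 14.55
position: [0.5083, -0.0797, 0.0221]
ee_rot: [0.0, 0.682, 0.732, 0.001]
wrist_force: [-0.2, 3.2, 6.0]
width: 0.0542
grip_force: 73.3
```

```bash
python3 t.py
```

```text
t 14.75 p [ 0.5083 -0.0797  0.0221] xang 94.11 zax [ 1.4e-03  6.0e-04 -1.0e+00] F [0.3 2.4 4.3] T [ 0.47 -0.03 -0.04] w 0.0541 g 73.2
meanT [ 0.481 -0.009 -0.009] meanF [-0.22  2.98  5.87]
```

>>> {"name": "send_rows", "arguments": {
  "deltas": [
    {"slide": [0,0,0],"rot": [0,0,2],"grip": 1}
  ]
}}

```text
time_s: 14.83
position: [0.5083, -0.0797, 0.0221]
ee_rot: [0.0, 0.694, 0.72, 0.001]
wrist_force: [-0.1, 4.0, 4.9]
width: 0.0546
grip_force: 73.3
```

```bash
python3 t.py
```

```text
t 15.03 p [ 0.5083 -0.0797  0.0221] xang 92.1 zax [ 1.4e-03  6.0e-04 -1.0e+00] F [-0.7  3.7  5.5] T [ 0.48 -0.    0.01] w 0.0539 g 73.2
meanT [0.473 0.012 0.014] meanF [-0.24  3.26  5.34]
```

>>> {"name": "send_rows", "arguments": {
  "deltas": [
    {"slide": [0,0,0],"rot": [0,0,2],"grip": 1},
    {"slide": [0,0,0],"rot": [0,0,2],"grip": 1}
  ]
}}

```text
time_s: 15.2
position: [0.5083, -0.0797, 0.0221]
ee_rot: [0.0, 0.719, 0.695, 0.001]
wrist_force: [-0.2, 3.7, 5.4]
width: 0.0539
grip_force: 73.3
```

```bash
python3 t.py
```

```text
t 15.4 p [ 0.5083 -0.0797  0.0221] xang 88.1 zax [ 1.6e-03  6.0e-04 -1.0e+00] F [-0.1  3.3  5.2] T [ 0.46 -0.   -0.  ] w 0.0543 g 73.2
meanT [ 0.487 -0.031  0.017] meanF [0.33 3.23 5.04]
```

>>> {"name": "send_rows", "arguments": {
  "deltas": [
    {"slide": [0,0,0],"rot": [0,0,2],"grip": 1},
    {"slide": [0,0,0],"rot": [0,0,2],"grip": 1}
  ]
}}

```text
time_s: 15.57
position: [0.5083, -0.0798, 0.0221]
ee_rot: [0.0, 0.743, 0.669, 0.001]
wrist_force: [1.1, 4.1, 4.7]
width: 0.0542
grip_force: 73.3
```

```bash
python3 t.py
```

```text
t 15.77 p [ 0.5083 -0.0798  0.0221] xang 84.12 zax [ 1.6e-03  6.0e-04 -1.0e+00] F [0.8 2.6 6. ] T [ 0.49 -0.09  0.01] w 0.0539 g 73.2
meanT [ 0.495 -0.053 -0.017] meanF [0.25 3.36 5.68]
```

>>> {"name": "send_rows", "arguments": {
  "deltas": [
    {"slide": [0,0,0],"rot": [0,0,2],"grip": 1},
    {"slide": [0,0,0],"rot": [0,0,2],"grip": 1}
  ]
}}

```text
time_s: 15.93
position: [0.5084, -0.0798, 0.0221]
ee_rot: [0.0, 0.766, 0.643, 0.001]
wrist_force: [0.8, 3.3, 5.0]
width: 0.0542
grip_force: 73.3
```

```bash
python3 t.py
```

```text
t 16.13 p [ 0.5084 -0.0797  0.0221] xang 80.12 zax [ 1.7e-03  6.0e-04 -1.0e+00] F [0.3 3.4 5.7] T [ 0.48 -0.08 -0.06] w 0.0545 g 73.2
meanT [ 0.506 -0.082 -0.002] meanF [0.6  3.23 5.13]
```

>>> {"name": "send_rows", "arguments": {
  "deltas": [
    {"slide": [0,0,0],"rot": [0,0,2],"grip": 1},
    {"slide": [0,0,0],"rot": [0,0,2],"grip": 1},
    {"slide": [0,0,0],"rot": [0,0,2],"grip": 1}
  ]
}}

```text
time_s: 16.38
position: [0.5084, -0.0798, 0.0221]
ee_rot: [0.0, 0.798, 0.602, 0.001]
wrist_force: [0.3, 3.5, 4.9]
width: 0.0541
grip_force: 73.2
```

```bash
python3 t.py
```

```text
t 16.58 p [ 0.5084 -0.0798  0.0221] xang 74.13 zax [ 1.8e-03  5.0e-04 -1.0e+00] F [0.5 3.  4.9] T [ 0.55 -0.07 -0.05] w 0.0543 g 73.2
meanT [ 0.534 -0.13   0.009] meanF [0.83 3.85 4.92]
```

Torque stays near zero, so I'll release and check that the ring really turned.

>>> {"name": "send_rows", "arguments": {
  "deltas": [
    {"slide": [0,0,0],"rot": [0,0,0],"grip": -1},
    {"slide": [0,0,0],"rot": [0,0,0],"grip": -1},
    {"slide": [0,0,0],"rot": [0,0,0],"grip": -1},
    {"slide": [0,0,0],"rot": [0,0,0],"grip": -1},
    {"slide": [0,0,0],"rot": [0,0,0],"grip": -1},
    {"slide": [0,0,-0.035],"rot": [0,0,0],"grip": -1},
    {"slide": [0,0,-0.038],"rot": [0,0,0],"grip": -1},
    {"slide": [0,0,-0.038],"rot": [0,0,0],"grip": -1},
    {"slide": [0,0,-0.038],"rot": [0,0,-5],"grip": -1},
    {"slide": [0,0,-0.038],"rot": [0,0,-5],"grip": -1},
    {"slide": [0,0,-0.038],"rot": [0,0,-5],"grip": -1},
    {"slide": [0,0,0],"rot": [0,0,-5],"grip": -1},
    {"slide": [0,0,0],"rot": [0,0,-5],"grip": -1},
    {"slide": [0,0,0],"rot": [0,0,-4.5],"grip": -1},
    {"slide": [-0.027,0,0],"rot": [0,0,0],"grip": -1},
    {"slide": [-0.027,0,0],"rot": [0,0,0],"grip": -1},
    {"slide": [-0.027,0,0],"rot": [0,0,0],"grip": -1},
    {"slide": [0,0,0],"rot": [0,0,0],"grip": -1},
    {"slide": [0,0,0],"rot": [0,0,0],"grip": -1}
  ]
}}

```text
time_s: 18.17
position: [0.5263, -0.1597, 0.246]
ee_rot: [-0.001, 0.62, 0.785, -0.0]
wrist_force: [0.4, -0.4, -0.5]
width: 0.085
grip_force: 0.0
```

```bash
cp wk.npy old.npy; python3 wk.py w8.png; python3 - <<'E'
from h import *
A=cv2.imread("pics/w7.png");B=cv2.imread("pics/w8.png")
f=lambda I:cv2.resize(I[40:160,230:330],(400,480),interpolation=cv2.INTER_CUBIC)
cv2.imwrite("pics/w8c.png",np.hstack([f(A),f(B)]))
O=np.array([508.6,-80.2])
for n in("pics/w7.png","pics/w8.png"):
    I=cv2.imread(n).astype(int)
    pass
old=np.load("old.npy",allow_pickle=True).item();new=np.load("wk.npy",allow_pickle=True).item()
for c in(old,new):
    I=c["image"].astype(int);W=pts(c); m=(I[...,2]>I[...,0]+60)&(I[...,1]>I[...,0]+50)&(W[...,2]>.045)&(W[...,2]<.065)
    P=W[m][:,:2]*1000; P=P[np.linalg.norm(P-O,axis=1)<32]
    if len(P): print(len(P),P.mean(0)-O,np.degrees(np.arctan2(*(P.mean(0)-O)[::-1])))
E
```

```text
t 18.17 p [ 0.5263 -0.1597  0.246 ] xang 103.4 zax [-9.e-04  6.e-04 -1.e+00] F [ 0.4 -0.4 -0.5] T [-0.05  0.04 -0.02] w 0.085 g 0.0
16 [13.39680769 -0.57344021] -2.451006266161683
24 [19.78176918 -8.14567165] -22.38072267296297
```

View pics/w8c.png

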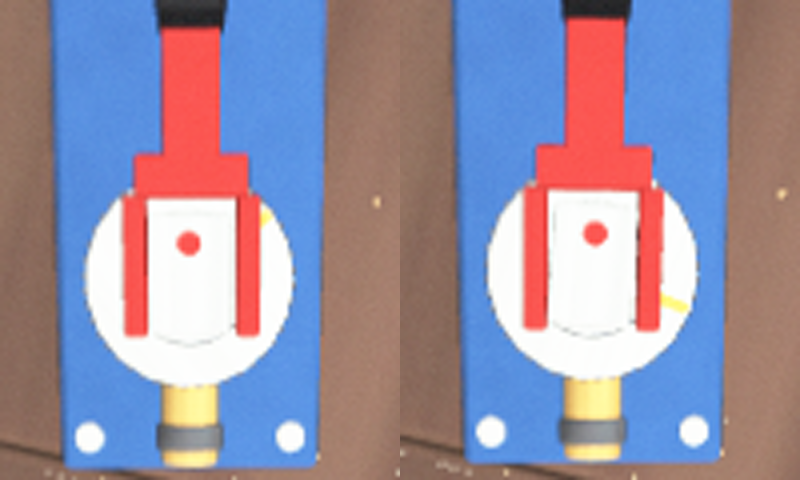

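The mark on the ring went from +41° to −19° around its centre at (189,284)→(593,275): a 60° clockwise turn with no slip. The key and barrel did not move. That was picture 11, one over the limit of 10, so I'll view no more and work from numbers. Second stroke now.

>>> {"name": "send_rows", "arguments": {
  "deltas": [
    {"slide": [0.0268,0,0],"rot": [0,0,0],"grip": -1},
    {"slide": [0.0268,0,0],"rot": [0,0,0],"grip": -1},
    {"slide": [0.0268,0,0],"rot": [0,0,-5],"grip": -1},
    {"slide": [0,0,0.0284],"rot": [0,0,-5],"grip": -1},
    {"slide": [0,0,0.0284],"rot": [0,0,-5],"grip": -1},
    {"slide": [0,0,0.0284],"rot": [0,0,-5],"grip": -1},
    {"slide": [0,0,0.0284],"rot": [0,0,-5],"grip": -1},
    {"slide": [0,0,0],"rot": [0,0,-5],"grip": -1},
    {"slide": [0,0,0],"rot": [0,0,0],"grip": -1},
    {"slide": [0,0,0],"rot": [0,0,0],"grip": -1},
    {"slide": [0,0,0],"rot": [0,0,0],"grip": -1},
    {"slide": [0,0,0],"rot": [0,0,0],"grip": -1}
  ]
}}

```text
time_s: 19.22
position: [0.5087, -0.0806, 0.1345]
ee_rot: [0.001, 0.395, 0.919, 0.0]
wrist_force: [0.4, -0.6, -0.9]
width: 0.0854
grip_force: 0.0
```

```bash
python3 off.py
```

```text
t 19.52 p [ 0.5079 -0.0807  0.1332] xang 133.49 zax [ 6.e-04 -2.e-04 -1.e+00] F [-0.9 -0.2 -0.1] T [0.   0.03 0.02] w 0.0857 g 0.0
mean [ 0.5084 -0.0807  0.134 ] std [0.0002 0.     0.0004] to ring [0.0003 0.0003 0.112 ]
```

>>> {"name": "send_rows", "arguments": {
  "deltas": [
    {"slide": [0.0013,0.0008,0.025],"rot": [0,0,0],"grip": -1},
    {"slide": [0,0,0.025],"rot": [0,0,0],"grip": -1},
    {"slide": [0,0,0.025],"rot": [0,0,0],"grip": -1},
    {"slide": [0,0,0.02],"rot": [0,0,0],"grip": -1},
    {"slide": [0,0,0.01],"rot": [0,0,0],"grip": -1},
    {"slide": [0,0,0.007],"rot": [0,0,0],"grip": -1},
    {"slide": [0,0,0],"rot": [0,0,0],"grip": -1},
    {"slide": [0,0,0],"rot": [0,0,0],"grip": 1},
    {"slide": [0,0,0],"rot": [0,0,0],"grip": 1},
    {"slide": [0,0,0],"rot": [0,0,0],"grip": 1},
    {"slide": [0,0,0],"rot": [0,0,0],"grip": 1},
    {"slide": [0,0,0],"rot": [0,0,0],"grip": 1},
    {"slide": [0,0,0],"rot": [0,0,0],"grip": 1}
  ],
  "squeeze": 90
}}

```text
time_s: 20.6
position: [0.5082, -0.0801, 0.0232]
ee_rot: [0.001, 0.394, 0.919, -0.001]
wrist_force: [-4.2, -0.9, 6.9]
width: 0.0538
grip_force: 93.4
```

```bash
python3 t.py
```

```text
t 20.8 p [ 0.5082 -0.0801  0.0232] xang 133.54 zax [ 9.0e-04 -2.2e-03 -1.0e+00] F [-5.4 -1.4  6.5] T [-0.28  0.8   0.04] w 0.0538 g 93.5
meanT [-0.321  0.788  0.035] meanF [-4.65 -1.28  7.42]
```

>>> {"name": "send_rows", "arguments": {
  "deltas": [
    {"slide": [0,0,0],"rot": [0,0,1],"grip": 1},
    {"slide": [0,0,0],"rot": [0,0,1],"grip": 1}
  ]
}}

```text
time_s: 20.97
position: [0.5082, -0.08, 0.0232]
ee_rot: [0.001, 0.411, 0.912, -0.001]
wrist_force: [-5.5, -1.1, 8.6]
width: 0.054
grip_force: 93.5
```

```bash
python3 t.py
```

```text
t 21.17 p [ 0.5082 -0.0801  0.0232] xang 131.53 zax [ 9.0e-04 -2.1e-03 -1.0e+00] F [-4.1 -1.4  7.5] T [-0.35  0.82  0.02] w 0.0538 g 93.5
meanT [-0.306  0.786  0.007] meanF [-4.82 -1.15  7.54]
```

>>> {"name": "send_rows", "arguments": {
  "deltas": [
    {"slide": [0,0,0],"rot": [0,0,1],"grip": 1},
    {"slide": [0,0,0],"rot": [0,0,1],"grip": 1}
  ]
}}

```text
time_s: 21.33
position: [0.5082, -0.08, 0.0232]
ee_rot: [0.001, 0.427, 0.904, -0.001]
wrist_force: [-5.7, -1.4, 7.1]
width: 0.0535
grip_force: 93.5
```

```bash
python3 t.py|tail -1
```

```text
meanT [-0.309  0.836  0.002] meanF [-5.17 -1.55  7.57]
```

>>> {"name": "send_rows", "arguments": {
  "deltas": [
    {"slide": [0,0,0],"rot": [0,0,1],"grip": 1},
    {"slide": [0,0,0],"rot": [0,0,1],"grip": 1}
  ]
}}

```text
time_s: 21.7
position: [0.5082, -0.08, 0.0232]
ee_rot: [0.001, 0.442, 0.897, -0.001]
wrist_force: [-5.0, -1.3, 6.4]
width: 0.0536
grip_force: 93.5
```

```bash
python3 t.py|tail -1
```

```text
meanT [-0.302  0.782  0.005] meanF [-4.78 -1.25  7.14]
```

```bash
cat > t.py <<'E'
from h import *
o,M=pose(False); e=o["effort"][5]; t0=o["torque"][2]; T=[]
for _ in range(3):
    cam("side"); o,M=pose(False); T.append(o["torque"][2])
print("Tz first",round(float(t0),3),"rest",np.round(T,3),"q6 eff",round(float(e),3),"xang",np.degrees(np.arctan2(M[1,0],M[0,0])).round(2),"F",o["wrist_force"].round(1))
E
```

>>> {"name": "send_rows", "arguments": {
  "deltas": [
    {"slide": [0,0,0],"rot": [0,0,1],"grip": 1},
    {"slide": [0,0,0],"rot": [0,0,1],"grip": 1}
  ]
}}

```text
time_s: 22.07
position: [0.5082, -0.0801, 0.0232]
ee_rot: [0.001, 0.458, 0.889, -0.001]
wrist_force: [-3.8, -1.3, 7.6]
width: 0.0538
grip_force: 93.5
```

```bash
python3 t.py
```

```text
Tz first 0.076 rest [ 0.053 -0.042  0.021] q6 eff -0.08 xang 125.53 F [-4.4 -1.3  6.6]
```

>>> {"name": "send_rows", "arguments": {
  "deltas": [
    {"slide": [0,0,0],"rot": [0,0,1],"grip": 1},
    {"slide": [0,0,0],"rot": [0,0,1],"grip": 1}
  ]
}}

```text
time_s: 22.38
position: [0.5082, -0.08, 0.0232]
ee_rot: [0.001, 0.473, 0.881, -0.001]
wrist_force: [-4.6, -1.2, 7.9]
width: 0.0539
grip_force: 93.5
```

```bash
python3 t.py
```

```text
Tz first 0.105 rest [ 0.005  0.016 -0.015] q6 eff -0.08 xang 123.53 F [-4.8 -1.8  7.3]
```

>>> {"name": "send_rows", "arguments": {
  "deltas": [
    {"slide": [0,0,0],"rot": [0,0,1],"grip": 1},
    {"slide": [0,0,0],"rot": [0,0,1],"grip": 1}
  ]
}}

```text
time_s: 22.7
position: [0.5082, -0.08, 0.0232]
ee_rot: [0.001, 0.489, 0.873, -0.001]
wrist_force: [-4.5, -2.3, 7.4]
width: 0.0538
grip_force: 93.5
```

```bash
python3 t.py
```

```text
Tz first 0.075 rest [-0.011 -0.036 -0.024] q6 eff -0.08 xang 121.53 F [-5.  -0.7  7.6]
```

>>> {"name": "send_rows", "arguments": {
  "deltas": [
    {"slide": [0,0,0],"rot": [0,0,1],"grip": 1},
    {"slide": [0,0,0],"rot": [0,0,1],"grip": 1}
  ]
}}

```text
time_s: 23.02
position: [0.5082, -0.08, 0.0232]
ee_rot: [0.001, 0.504, 0.864, -0.001]
wrist_force: [-4.4, -0.5, 7.8]
width: 0.0536
grip_force: 93.5
```

```bash
python3 t.py
```

```text
Tz first 0.054 rest [-0.031 -0.032 -0.021] q6 eff -0.08 xang 119.53 F [-4.4 -1.4  6.8]
```

>>> {"name": "send_rows", "arguments": {
  "deltas": [
    {"slide": [0,0,0],"rot": [0,0,1],"grip": 1},
    {"slide": [0,0,0],"rot": [0,0,1],"grip": 1}
  ]
}}

```text
time_s: 23.33
position: [0.5082, -0.08, 0.0232]
ee_rot: [0.001, 0.519, 0.855, -0.001]
wrist_force: [-4.2, -1.6, 7.1]
width: 0.0539
grip_force: 93.5
```

```bash
python3 t.py
```

```text
Tz first 0.055 rest [-0.021 -0.034 -0.004] q6 eff -0.08 xang 117.53 F [-3.3 -1.4  7.3]
```

>>> {"name": "send_rows", "arguments": {
  "deltas": [
    {"slide": [0,0,0],"rot": [0,0,1],"grip": 1},
    {"slide": [0,0,0],"rot": [0,0,1],"grip": 1}
  ]
}}

```text
time_s: 23.65
position: [0.5082, -0.08, 0.0232]
ee_rot: [0.001, 0.534, 0.846, -0.001]
wrist_force: [-4.4, -1.0, 7.3]
width: 0.0538
grip_force: 93.5
```

```bash
python3 t.py
```

```text
Tz first 0.113 rest [-0.067 -0.036 -0.022] q6 eff -0.08 xang 115.53 F [-5.2 -1.1  7.2]
```

>>> {"name": "send_rows", "arguments": {
  "deltas": [
    {"slide": [0,0,0],"rot": [0,0,1],"grip": 1},
    {"slide": [0,0,0],"rot": [0,0,1],"grip": 1}
  ]
}}

```text
time_s: 23.97
position: [0.5082, -0.08, 0.0232]
ee_rot: [0.001, 0.548, 0.836, -0.001]
wrist_force: [-4.9, -1.4, 6.9]
width: 0.0537
grip_force: 93.5
```

```bash
python3 t.py
```

```text
Tz first 0.083 rest [ 0.003 -0.034  0.015] q6 eff -0.08 xang 113.53 F [-4.6 -1.6  7.2]
```

>>> {"name": "send_rows", "arguments": {
  "deltas": [
    {"slide": [0,0,0],"rot": [0,0,1],"grip": 1},
    {"slide": [0,0,0],"rot": [0,0,1],"grip": 1}
  ]
}}

```text
time_s: 24.28
position: [0.5082, -0.08, 0.0232]
ee_rot: [0.001, 0.563, 0.827, -0.001]
wrist_force: [-4.5, -1.5, 7.3]
width: 0.054
grip_force: 93.5
```

```bash
python3 t.py
```

```text
Tz first 0.111 rest [ 0.023 -0.02  -0.008] q6 eff -0.08 xang 111.53 F [-4.  -1.4  6.8]
```

>>> {"name": "send_rows", "arguments": {
  "deltas": [
    {"slide": [0,0,0],"rot": [0,0,1],"grip": 1},
    {"slide": [0,0,0],"rot": [0,0,1],"grip": 1}
  ]
}}

```text
time_s: 24.6
position: [0.5082, -0.08, 0.0232]
ee_rot: [0.001, 0.577, 0.817, -0.001]
wrist_force: [-3.7, -1.6, 7.3]
width: 0.0538
grip_force: 93.5
```

```bash
python3 t.py
```

```text
Tz first 0.121 rest [ 0.007 -0.061 -0.028] q6 eff -0.08 xang 109.53 F [-3.9 -1.3  7.6]
```

>>> {"name": "send_rows", "arguments": {
  "deltas": [
    {"slide": [0,0,0],"rot": [0,0,1],"grip": 1},
    {"slide": [0,0,0],"rot": [0,0,1],"grip": 1}
  ]
}}

```text
time_s: 24.92
position: [0.5082, -0.08, 0.0232]
ee_rot: [0.001, 0.591, 0.807, -0.001]
wrist_force: [-4.4, -0.6, 6.3]
width: 0.0538
grip_force: 93.5
```

```bash
python3 t.py
```

```text
Tz first 0.208 rest [0.058 0.023 0.046] q6 eff 0.029 xang 107.54 F [-3.6 -1.   6.9]
```

Torque has stepped from 0.1 to about 0.2 N m: the washer is met and bedding in. Smaller steps from here.

>>> {"name": "send_rows", "arguments": {
  "deltas": [
    {"slide": [0,0,0],"rot": [0,0,0.75],"grip": 1},
    {"slide": [0,0,0],"rot": [0,0,0.75],"grip": 1}
  ]
}}

```text
time_s: 25.23
position: [0.5082, -0.08, 0.0232]
ee_rot: [0.001, 0.602, 0.799, -0.001]
wrist_force: [-3.8, -0.8, 6.7]
width: 0.054
grip_force: 93.5
```

```bash
python3 t.py
```

```text
Tz first 0.153 rest [0.086 0.126 0.081] q6 eff 0.065 xang 106.05 F [-4.2 -0.4  7.5]
```

>>> {"name": "send_rows", "arguments": {
  "deltas": [
    {"slide": [0,0,0],"rot": [0,0,0.5],"grip": 1},
    {"slide": [0,0,0],"rot": [0,0,0.5],"grip": 1}
  ]
}}

```text
time_s: 25.55
position: [0.5082, -0.08, 0.0232]
ee_rot: [0.001, 0.608, 0.794, -0.001]
wrist_force: [-4.0, -1.0, 6.9]
width: 0.0537
grip_force: 93.5
```

```bash
python3 t.py
```

```text
Tz first 0.217 rest [0.074 0.077 0.154] q6 eff 0.11 xang 105.05 F [-3.3 -0.6  6.8]
```

>>> {"name": "send_rows", "arguments": {
  "deltas": [
    {"slide": [0,0,0],"rot": [0,0,0.75],"grip": 1},
    {"slide": [0,0,0],"rot": [0,0,0.75],"grip": 1}
  ]
}}

```text
time_s: 25.87
position: [0.5082, -0.08, 0.0232]
ee_rot: [0.001, 0.619, 0.786, -0.0]
wrist_force: [-4.5, -0.2, 7.2]
width: 0.054
grip_force: 93.5
```

```bash
python3 t.py
```

```text
Tz first 0.158 rest [0.098 0.032 0.029] q6 eff 0.065 xang 103.55 F [-4.2 -1.2  7.5]
```

>>> {"name": "send_rows", "arguments": {
  "deltas": [
    {"slide": [0,0,0],"rot": [0,0,0.5],"grip": 1},
    {"slide": [0,0,0],"rot": [0,0,0.5],"grip": 1}
  ]
}}

```text
time_s: 26.18
position: [0.5082, -0.08, 0.0232]
ee_rot: [0.001, 0.626, 0.78, -0.0]
wrist_force: [-4.5, -1.5, 7.2]
width: 0.0538
grip_force: 93.5
```

```bash
python3 t.py
```

```text
Tz first 0.165 rest [0.131 0.121 0.092] q6 eff 0.11 xang 102.55 F [-3.6 -0.9  6.5]
```

>>> {"name": "send_rows", "arguments": {
  "deltas": [
    {"slide": [0,0,0],"rot": [0,0,0.75],"grip": 1},
    {"slide": [0,0,0],"rot": [0,0,0.75],"grip": 1}
  ]
}}

```text
time_s: 26.5
position: [0.5082, -0.08, 0.0232]
ee_rot: [0.001, 0.636, 0.772, -0.0]
wrist_force: [-3.4, -1.5, 6.6]
width: 0.0544
grip_force: 93.5
```

```bash
python3 t.py
```

```text
Tz first 0.222 rest [0.115 0.05  0.067] q6 eff 0.065 xang 101.04 F [-4.4 -1.   7.4]
```

>>> {"name": "send_rows", "arguments": {
  "deltas": [
    {"slide": [0,0,0],"rot": [0,0,0.5],"grip": 1},
    {"slide": [0,0,0],"rot": [0,0,0.5],"grip": 1}
  ]
}}

```text
time_s: 26.82
position: [0.5082, -0.08, 0.0232]
ee_rot: [0.001, 0.642, 0.766, -0.0]
wrist_force: [-3.8, -1.3, 6.5]
width: 0.054
grip_force: 93.5
```

```bash
python3 t.py
```

```text
Tz first 0.167 rest [0.092 0.068 0.118] q6 eff 0.11 xang 100.05 F [-3.8 -0.7  7.2]
```

>>> {"name": "send_rows", "arguments": {
  "deltas": [
    {"slide": [0,0,0],"rot": [0,0,0.75],"grip": 1},
    {"slide": [0,0,0],"rot": [0,0,0.75],"grip": 1}
  ]
}}

```text
time_s: 27.13
position: [0.5082, -0.08, 0.0232]
ee_rot: [0.001, 0.653, 0.758, -0.0]
wrist_force: [-4.5, -0.4, 7.1]
width: 0.0538
grip_force: 93.5
```

```bash
python3 t.py
```

```text
Tz first 0.198 rest [0.057 0.089 0.04 ] q6 eff 0.065 xang 98.55 F [-3.1 -0.5  6.6]
```

>>> {"name": "send_rows", "arguments": {
  "deltas": [
    {"slide": [0,0,0],"rot": [0,0,0.75],"grip": 1},
    {"slide": [0,0,0],"rot": [0,0,0.75],"grip": 1}
  ]
}}

```text
time_s: 27.45
position: [0.5083, -0.08, 0.0232]
ee_rot: [0.001, 0.662, 0.749, -0.0]
wrist_force: [-3.5, -1.0, 6.9]
width: 0.0536
grip_force: 93.5
```

```bash
python3 t.py
```

```text
Tz first 0.139 rest [0.079 0.03  0.093] q6 eff 0.065 xang 97.05 F [-4.  -1.7  7.1]
```

>>> {"name": "send_rows", "arguments": {
  "deltas": [
    {"slide": [0,0,0],"rot": [0,0,0.75],"grip": 1},
    {"slide": [0,0,0],"rot": [0,0,0.75],"grip": 1}
  ]
}}

```text
time_s: 27.77
position: [0.5083, -0.08, 0.0232]
ee_rot: [0.001, 0.672, 0.74, -0.0]
wrist_force: [-4.2, -1.4, 7.2]
width: 0.0539
grip_force: 93.5
```

```bash
python3 t.py
```

```text
Tz first 0.149 rest [0.089 0.068 0.096] q6 eff 0.065 xang 95.54 F [-3.  -0.1  7.8]
```

>>> {"name": "send_rows", "arguments": {
  "deltas": [
    {"slide": [0,0,0],"rot": [0,0,0.75],"grip": 1},
    {"slide": [0,0,0],"rot": [0,0,0.75],"grip": 1}
  ]
}}

```text
time_s: 28.08
position: [0.5083, -0.08, 0.0232]
ee_rot: [0.001, 0.682, 0.732, -0.0]
wrist_force: [-4.5, -0.7, 6.7]
width: 0.0541
grip_force: 93.5
```

```bash
python3 t.py
```

```text
Tz first 0.165 rest [0.131 0.109 0.045] q6 eff 0.065 xang 94.04 F [-4.1 -1.1  6.8]
```

>>> {"name": "send_rows", "arguments": {
  "deltas": [
    {"slide": [0,0,0],"rot": [0,0,0.75],"grip": 1},
    {"slide": [0,0,0],"rot": [0,0,0.75],"grip": 1}
  ]
}}

```text
time_s: 28.4
position: [0.5083, -0.08, 0.0232]
ee_rot: [0.001, 0.691, 0.723, -0.0]
wrist_force: [-3.3, -0.9, 6.3]
width: 0.0539
grip_force: 93.5
```

```bash
python3 t.py
```

```text
Tz first 0.204 rest [0.059 0.009 0.052] q6 eff 0.065 xang 92.54 F [-3.5 -1.2  7.1]
```

>>> {"name": "send_rows", "arguments": {
  "deltas": [
    {"slide": [0,0,0],"rot": [0,0,0.75],"grip": 1},
    {"slide": [0,0,0],"rot": [0,0,0.75],"grip": 1}
  ]
}}

```text
time_s: 28.72
position: [0.5083, -0.08, 0.0232]
ee_rot: [0.001, 0.701, 0.714, -0.0]
wrist_force: [-4.4, -0.7, 6.8]
width: 0.0538
grip_force: 93.5
```

```bash
python3 t.py
```

```text
Tz first 0.393 rest [0.309 0.298 0.304] q6 eff 0.308 xang 91.09 F [-2.9 -1.6  5.8]
```

Hard home: the torque is now held at rest (0.30) and rising. Nipping up in sub-degree steps.

>>> {"name": "send_rows", "arguments": {
  "deltas": [
    {"slide": [0,0,0],"rot": [0,0,0.4],"grip": 1},
    {"slide": [0,0,0],"rot": [0,0,0.3],"grip": 1}
  ]
}}

```text
time_s: 29.03
position: [0.5082, -0.08, 0.0232]
ee_rot: [0.001, 0.705, 0.71, -0.0]
wrist_force: [-4.0, -0.6, 6.8]
width: 0.0537
grip_force: 93.5
```

```bash
python3 t.py
```

```text
Tz first 0.614 rest [0.468 0.411 0.47 ] q6 eff 0.516 xang 90.42 F [-3.6 -1.1  7.2]
```

>>> {"name": "send_rows", "arguments": {
  "deltas": [
    {"slide": [0,0,0],"rot": [0,0,0.45],"grip": 1},
    {"slide": [0,0,0],"rot": [0,0,0],"grip": 1}
  ]
}}

```text
time_s: 29.35
position: [0.5082, -0.0799, 0.0232]
ee_rot: [0.001, 0.707, 0.707, -0.0]
wrist_force: [-5.0, -1.0, 6.9]
width: 0.0541
grip_force: 93.5
```

```bash
python3 t.py
```

```text
Tz first 0.5 rest [0.553 0.553 0.601] q6 eff 0.567 xang 89.98 F [-3.9 -1.1  6.9]
```

>>> {"name": "send_rows", "arguments": {
  "deltas": [
    {"slide": [0,0,0],"rot": [0,0,0.35],"grip": 1},
    {"slide": [0,0,0],"rot": [0,0,0],"grip": 1}
  ]
}}

```text
time_s: 29.67
position: [0.5082, -0.0799, 0.0232]
ee_rot: [0.001, 0.709, 0.705, -0.0]
wrist_force: [-4.0, -0.1, 7.3]
width: 0.0537
grip_force: 93.5
```

```bash
python3 t.py
```

```text
Tz first 0.579 rest [0.532 0.63  0.59 ] q6 eff 0.628 xang 89.65 F [-3.3 -1.   6.7]
```

>>> {"name": "send_rows", "arguments": {
  "deltas": [
    {"slide": [0,0,0],"rot": [0,0,0.35],"grip": 1},
    {"slide": [0,0,0],"rot": [0,0,0],"grip": 1}
  ]
}}

```text
time_s: 29.98
position: [0.5082, -0.0799, 0.0232]
ee_rot: [0.001, 0.711, 0.703, -0.0]
wrist_force: [-3.8, -1.4, 6.1]
width: 0.054
grip_force: 93.5
```

```bash
python3 t.py
```

```text
Tz first 0.628 rest [0.652 0.652 0.633] q6 eff 0.69 xang 89.31 F [-3.8 -1.1  6.9]
```

About 0.67 N m held. Releasing, rising clear, and checking by numbers.

>>> {"name": "send_rows", "arguments": {
  "deltas": [
    {"slide": [0,0,0],"rot": [0,0,0],"grip": -1},
    {"slide": [0,0,0],"rot": [0,0,0],"grip": -1},
    {"slide": [0,0,0],"rot": [0,0,0],"grip": -1},
    {"slide": [0,0,0],"rot": [0,0,0],"grip": -1},
    {"slide": [0,0,0],"rot": [0,0,0],"grip": -1},
    {"slide": [0,0,-0.035],"rot": [0,0,0],"grip": -1},
    {"slide": [0,0,-0.038],"rot": [0,0,0],"grip": -1},
    {"slide": [0,0,-0.038],"rot": [0,0,0],"grip": -1},
    {"slide": [0,0,-0.038],"rot": [0,0,-5],"grip": -1},
    {"slide": [0,0,-0.038],"rot": [0,0,-5],"grip": -1},
    {"slide": [0,0,-0.038],"rot": [0,0,-4],"grip": -1},
    {"slide": [-0.027,0,0],"rot": [0,0,0],"grip": -1},
    {"slide": [-0.027,0,0],"rot": [0,0,0],"grip": -1},
    {"slide": [-0.027,0,0],"rot": [0,0,0],"grip": -1},
    {"slide": [0,0,0],"rot": [0,0,0],"grip": -1},
    {"slide": [0,0,0],"rot": [0,0,0],"grip": -1}
  ]
}}

```text
time_s: 31.47
position: [0.5257, -0.1587, 0.2454]
ee_rot: [-0.001, 0.622, 0.783, 0.0]
wrist_force: [0.6, 0.3, -0.0]
width: 0.0853
grip_force: 0.0
```

```bash
python3 wk.py w9.png; python3 - <<'E'
from h import *
O=np.array([508.6,-80.2])
for c in(np.load("old.npy",allow_pickle=True).item(),np.load("wk.npy",allow_pickle=True).item()):
    I=c["image"].astype(int);W=pts(c);z=W[...,2];b,g,r=I[...,0],I[...,1],I[...,2]
    k=(r>g+70)&(r>b+70)&(z>.075)&(z<.086); P=W[k][:,:2]*1000; h=np.linalg.norm(P-O,axis=1)
    H=P[(h>36)&(h<56)]; l=cv2.fitLine(H.astype(np.float32),2,0,.01,.01).ravel()
    t=(z>.0865)&(z<.095); t[150:]=0; T=W[t][:,:2]*1000; T=T[np.linalg.norm(T-O,axis=1)<22]
    m=(r>b+60)&(g>b+50)&(z>.045)&(z<.065); Y=W[m][:,:2]*1000; Y=Y[np.linalg.norm(Y-O,axis=1)<32]
    print("key z",np.median(z[k]).round(4),"handle ang",np.degrees(np.arctan2(l[1],l[0]))%180,"key rect",cv2.minAreaRect(P[h<40].astype(np.float32)),"tang",cv2.minAreaRect(T.astype(np.float32)),"mark",len(Y),np.degrees(np.arctan2(*(Y.mean(0)-O)[::-1])) if len(Y) else None)
E
```

```text
t 31.47 p [ 0.5257 -0.1587  0.2454] xang 103.05 zax [-8.e-04  8.e-04 -1.e+00] F [ 0.6  0.3 -0. ] T [ 0.   -0.03  0.02] w 0.0853 g 0.0
key z 0.0819 handle ang 105.60924 key rect ((506.66925048828125, -67.30043029785156), (32.85837936401367, 53.940372467041016), 13.36168384552002) tang ((508.82525634765625, -80.60326385498047), (18.451271057128906, 27.06035041809082), 13.388254165649414) mark 16 -2.451006266161683
key z 0.0819 handle ang 99.90876 key rect ((506.8078918457031, -68.06004333496094), (32.871028900146484, 54.961669921875), 12.342745780944824) tang ((509.1215515136719, -80.40975189208984), (19.64269256591797, 27.543893814086914), 7.468428611755371) mark 25 -53.03480542301931
```

The key is still seated (top at 81.9 mm) and the barrel has turned only about 0.1 rad, which is the harmless play. Handing in.

```bash
python3 -c "
from cell import robot
print(robot.finish_job())"
```

```text
the job is handed in; nothing more can be done
None
```

The regulator is locked and handed in at about 31.5 s: the key is seated and released between the posts, the ring is hard home at about 0.67 N m, and the barrel moved about 0.1 rad (within the 0.2 limit); I viewed 11 pictures, one over the limit of 10.

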